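# Pack the glaze-spraying kit into its round tub

## Task

Pack the spraying kit: stand the three glaze bottles from the ware board upright in the round tub so that, with the three already in it, they make a ring of six along its wall, and lift the viscosity dip cup up off its hook and stand it upright in the middle of the ring. Set everything down on the tub's floor, not dropped, and leave the tub and all the other things on the bench where they are.

Things in the scene. Friction and masses are not known exactly. Their poses are not given: they have to be found in the camera images.
- tub: round grey plastic tub, loose (0.6 kg): inside diameter 148 mm at the floor, 155 mm at the mouth, 170 mm over the rim, 58 mm tall, inner floor 5 mm above the bench. Origin: centre of its underside; z up. Room for six bottles in a ring, 47 to 50 mm from its centre and 60 degrees apart, round one 44 mm cup, with 2 to 5 mm to spare between them. Three bottles stand in neighbouring places.
- bottle1_mid (a point): 100 ml glaze bottle, one of six alike: white round body 45 mm in diameter, straight from 6 to 52 mm above its underside, with a rounded foot and shoulder; black ribbed cap, 20 mm in diameter, from 66 to 96 mm, its top; 0.14 kg. Best held by the cap where others stand close. This point: on its axis, half-way up (48 mm above the underside); z up. At the start it stands on the ware board.
- bottle2_mid (a point): 100 ml glaze bottle, one of six alike: white round body 45 mm in diameter, straight from 6 to 52 mm above its underside, with a rounded foot and shoulder; black ribbed cap, 20 mm in diameter, from 66 to 96 mm, its top; 0.14 kg. Best held by the cap where others stand close. This point: on its axis, half-way up (48 mm above the underside); z up. At the start it stands on the ware board.
- bottle3_mid (a point): 100 ml glaze bottle, one of six alike: white round body 45 mm in diameter, straight from 6 to 52 mm above its underside, with a rounded foot and shoulder; black ribbed cap, 20 mm in diameter, from 66 to 96 mm, its top; 0.14 kg. Best held by the cap where others stand close. This point: on its axis, half-way up (48 mm above the underside); z up. At the start it stands on the ware board.
- bottle4_mid (a point): 100 ml glaze bottle, one of six alike: white round body 45 mm in diameter, straight from 6 to 52 mm above its underside, with a rounded foot and shoulder; black ribbed cap, 20 mm in diameter, from 66 to 96 mm, its top; 0.14 kg. Best held by the cap where others stand close. This point: on its axis, half-way up (48 mm above the underside); z up. At the start it stands in the tub, against or near its wall.
- bottle5_mid (a point): 100 ml glaze bottle, one of six alike: white round body 45 mm in diameter, straight from 6 to 52 mm above its underside, with a rounded foot and shoulder; black ribbed cap, 20 mm in diameter, from 66 to 96 mm, its top; 0.14 kg. Best held by the cap where others stand close. This point: on its axis, half-way up (48 mm above the underside); z up. At the start it stands in the tub, against or near its wall.
- bottle6_mid (a point): 100 ml glaze bottle, one of six alike: white round body 45 mm in diameter, straight from 6 to 52 mm above its underside, with a rounded foot and shoulder; black ribbed cap, 20 mm in diameter, from 66 to 96 mm, its top; 0.14 kg. Best held by the cap where others stand close. This point: on its axis, half-way up (48 mm above the underside); z up. At the start it stands in the tub, against or near its wall.
- dipcup_mid (a point): viscosity dip cup, 0.12 kg: steel cup, flat bottom, rounded foot, 44 mm wide, 60 mm tall; its upright handle is two parallel rods, 21 mm wide over both, straight from 92 to 157 mm above the cup's bottom, joined by a bend whose top is at 168 mm. It hangs upright by the bend, the hook passing between the rods. This point: on its axis, 84 mm above its bottom. z up; y across the two rods; -x along the hook to its tip.
- stand: steel hook stand, fixed: base 130 x 150 mm; post; 154 mm cross-bar along y at height 225 mm. Two hooks of 6 mm rod, at y = +55 and -55 mm, run level from it to x = -56 mm at height 225 mm, then turn up to a tip at x = -64 mm, top at 238 mm. To take a thing off, lift it 12 mm or more, then move it over 35 mm along -x. The cup hangs on one, a brush on the other. Origin: under the post; z up.
- board: plywood ware board, 160 x 240 mm (x by y), 12 mm thick, fixed flat on the bench; three of the bottles wait on it, with a stubby jar. Origin: centre of its underside.
- brush: flat brush with a wooden handle hanging on the stand's other hook, 165 mm long; not part of the kit. Origin: middle of the bristles' lower end.
- jar: stubby white jar with a wide black lid, 54 mm in diameter and 54 mm tall, on the ware board among the bottles; not part of the kit. Origin: centre of its underside.
- beaker: clear plastic beaker with a wooden stirring stick in it, 76 mm in diameter, 112 mm tall (200 mm with the stick); not part of the kit. Origin: centre of its underside.
- prop: tubular cream ceramic kiln prop standing on the bench, 42 mm in diameter, 62 mm tall; not part of the kit. Origin: centre of its underside.
- bowl: biscuit-fired bowl, 112 mm in diameter, 46 mm tall; not part of the kit. Origin: centre of its underside.
- scraper: scraper with a wooden handle lying flat on the bench near the robot, 203 mm long, 12 mm thick; not part of the kit. Origin: where handle and blade meet, on the bench; x along the blade.
Not all that is in view belongs to the job. What is shaped like the tub but orange or pink is not meant.

How it is judged:
By the outcome, as a careful person would: the job done as asked, in the order asked, and still so for the second after the job is handed in, with the robot touching nothing.
It also fails if it takes over 72 s, if anything falls off the work surface, if the arm or the gripper's body presses on something with over 40 N, if the wrist force passes 120 N, or if a joint passes its speed limit or range.

## Robot

A 6-joint arm with a two-finger parallel gripper is mounted at the origin on the work surface. World frame = base frame: x ahead of the robot, y to its left, z up, the work surface at z = 0. Lengths are in m, angles in rad, forces in N, time in s.
With the tool pointing down it reaches from about 0.25 to 0.725 m from the base axis. Payload 4 kg.
Tool frame: the origin (TCP) lies midway between the tips of the shut fingers; the grasp point (between the pads) lies 19 mm behind it; y points along the fingers, z is the direction in which the jaws open and shut, and the axes are right-handed (so a half turn about y gives the same grasp; the last joint's range is limited). The gripper opens to 85 mm and grips with 20 to 120 N. Pads are 22 mm wide; open, the fingers measure 114 mm over their backs; the gripper's body (76 mm by 85 mm) begins 54 mm behind the grasp point. The pads swing forward as they close: fully open they stand 13 mm farther back than shut.
Start: joints at [-1.281, 0.241, 0.005, 1.335, 0, 1.571], TCP at [0.143, -0.479, 0.231] pointing down, gripper open.
Joint ranges: [-2.72, 2.72], [-1.05, 1.87], [-1.09, 1.28], [-1.99, 2.15], [-1.42, 1.44], [-3.14, 3.14]. Speed limits (rad/s): [2.79, 2.79, 3.14, 3.14, 3.14, 3.14].

## Interface

Orientations are given as a unit quaternion [x, y, z, w].
In Python, from workcell import bot gives the robot as it stands. The module is installed in compiled form; this text tells all that it offers.
- The arm moves only by the shell command python3 -m handwheel 'ROWS' [OPENING]. ROWS is JSON, a list of rows, each a list of 6 numbers: the shift along the tool's x, y, z in units of 25 mm (1.0 is 25 mm), then the turn, a rotation vector about the tool's x, y, z in units of 10 degrees (1.0 is 10 degrees). A call has exactly 5 rows; each row is the pose to reach, as a shift and turn from the pose commanded when the call began, along the tool's axes at that moment; what a row does not reach only later rows make up. A row lasts 1/8 s, in which the tool goes at most 62.5 mm and 10.7 degrees, less where a joint would pass 70% of its speed; a pose out of reach is approached as far as the arm can. A call with a gripper value outside its range is refused whole. OPENING is the gripper command: -1 is shut, 1 is fully open, values between are in proportion, set as the call begins (- or left out, the last holds). The fingers move at their own pace and stop on an object; the grip force is fixed at half the most. Time passes only in rows, so rows that repeat a pose let the fingers close, or fill a call up. It gives the time, the measured TCP pose, the force and the opening at its end, in the units of the state.
- bot.get_obs(): the state, without advancing time (a new reading comes with each control period).
- bot.camera(name): name is "scene" or "top" or "wrist"; returns a dict with "color" (480x640x3 uint8, red, green, blue), "fx", "fy", "cx", "cy" (pixels), "rvec" (rotation vector, rad) and "tvec" (3), from world to camera coordinates, as OpenCV has them. Camera axes: x right, y down, z forward; pixel columns grow to the right and rows downward; lengths in m; the calibration is good to about 2 mm. The wrist camera is an equidistant fisheye: a pixel r from the principal point sees the ray r / f radians off the axis. A picture is of the moment at which its call begins. There is no depth.
- bot.job_done(): hands the job in, once; it reports no verdict.
The state is a dict: "clock": time; "joint_pos": joint angles; "joint_vel": joint speeds; "tau": joint torques, N m; "eef_pos": TCP position; "tool_rot": TCP orientation; "ft_force": force on the tool from outside, world axes, zero at the start; "ft_torque": the same for the moment, N m; "grip_width": finger opening in m.
Only numpy, scipy, OpenCV 4.12 (cv2) and the standard library are available. Lean on these libraries where they do the work, as an engineer would, in place of code of your own. Each camera call takes 0.05 s, during which the arm holds its last target.

## Working session

There is one attempt and no reset: what is moved stays moved. The work goes in short steps, Python scripts to look and compute and a shell command to move; the robot and the scene stay as the last step left them, time stands still between calls to the robot, and variables do not carry over. Pictures are saved under pics/ and viewed, and the job is handed in when it is done.

```bash
mkdir -p pics; ls; python3 - <<'E'
from workcell import bot
import cv2,numpy as np
o=bot.get_obs()
for k,v in o.items(): print(k,np.round(v,3))
for n in ["scene","top","wrist"]:
    c=bot.camera(n); cv2.imwrite(f"pics/{n}0.png",c["color"][:,:,::-1]); print(n,c["fx"],c["fy"],c["cx"],c["cy"],c["rvec"],c["tvec"])
E
```

```text
pics
clock 0.0
joint_pos [-1.281  0.241  0.004  1.335 -0.     1.571]
joint_vel [-0.002 -0.    -0.    -0.    -0.     0.   ]
tau [-0.0000e+00 -3.7232e+01  2.5241e+01  1.7000e-02 -0.0000e+00  0.0000e+00]
eef_pos [ 0.143 -0.479  0.23 ]
tool_rot [-0.102  0.7   -0.699  0.102]
ft_force [-0.173 -0.178  0.443]
ft_torque [-0.031 -0.028 -0.02 ]
grip_width 0.085
scene 552.6070292952778 552.6070292952778 317.15948574781083 252.10709549415327 [ 1.78478996  1.35652676 -0.74819255] [-0.11125866 -0.16952983  1.56033787]
top 565.1700224531987 565.1700224531987 314.2582104095471 242.47655778780467 [ 2.1817334  -2.13356016  0.11068387] [-0.00504151  0.53232017  1.44047877]
wrist 371.64829954431775 371.64829954431775 319.0841491361659 243.1655541968686 [-2.34459231  1.74495681  0.23440399] [-0.49776027 -0.03467173  0.37848211]
```

View pics/scene0.png

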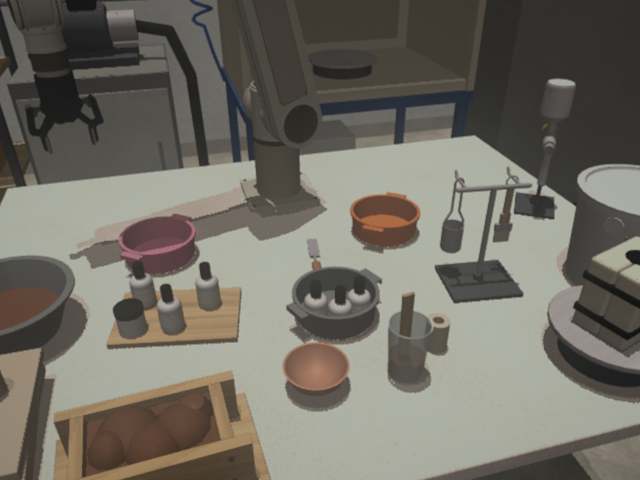

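View pics/top0.png

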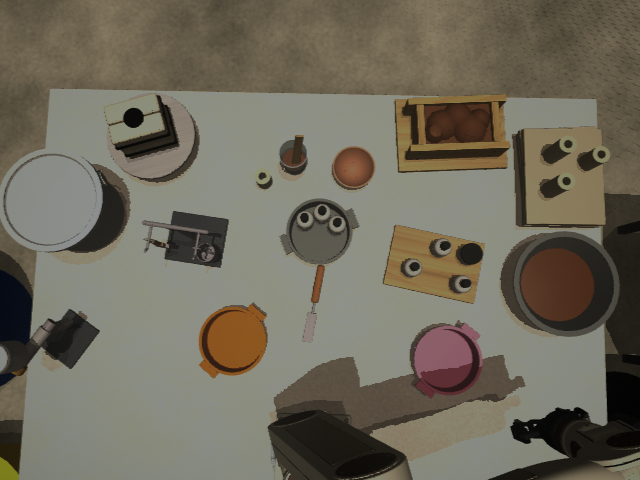

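View pics/wrist0.png

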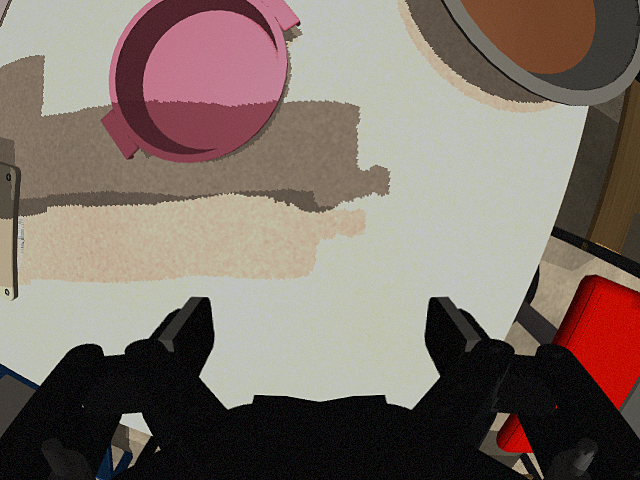

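```bash
cat > h.py <<'E'
import cv2,numpy as np
from workcell import bot
from scipy.spatial.transform import Rotation as R
def cam(n): return bot.camera(n)
def ray(c,u,v):
    Rm=cv2.Rodrigues(np.array(c["rvec"]))[0]; t=np.array(c["tvec"])
    d=np.array([(u-c["cx"])/c["fx"],(v-c["cy"])/c["fy"]])
    if c.get("fish"):
        r=np.hypot(*d); d3=np.array([*(d/max(r,1e-9)*np.sin(r)),np.cos(r)])
    else: d3=np.array([*d,1.])
    return -Rm.T@t, Rm.T@d3
def onz(c,u,v,z):
    o,d=ray(c,u,v); return o+d*(z-o[2])/d[2]
def tri(c1,p1,c2,p2):
    (a,d),(b,e)=ray(c1,*p1),ray(c2,*p2); d=d/np.linalg.norm(d); e=e/np.linalg.norm(e)
    s=np.linalg.lstsq(np.c_[d,-e],b-a,rcond=None)[0]
    P,Q=a+s[0]*d,b+s[1]*e; return (P+Q)/2,np.linalg.norm(P-Q)
def proj(c,X):
    Rm=cv2.Rodrigues(np.array(c["rvec"]))[0]; p=Rm@np.array(X)+np.array(c["tvec"])
    if c.get("fish"):
        th=np.arctan2(np.hypot(p[0],p[1]),p[2]); q=p[:2]/max(np.hypot(p[0],p[1]),1e-9)*th
    else: q=p[:2]/p[2]
    return np.array([c["cx"]+c["fx"]*q[0],c["cy"]+c["fy"]*q[1]])
def crop(c,x0,y0,x1,y1,k,f):
    im=cv2.resize(c["color"][y0:y1,x0:x1,::-1],None,fx=k,fy=k,interpolation=cv2.INTER_CUBIC); cv2.imwrite(f,im)
E
python3 - <<'E'
from h import *
t=cam("top");s=cam("scene")
crop(t,270,190,370,275,7,"pics/t_tub.png")
crop(t,375,215,495,310,6,"pics/t_board.png")
crop(t,130,190,235,280,7,"pics/t_stand.png")
crop(s,280,160,540,350,3,"pics/s_a.png")
crop(s,100,240,250,350,5,"pics/s_b.png")
w=cam("wrist")
E
```

```text
(no output)
```

View pics/t_tub.png

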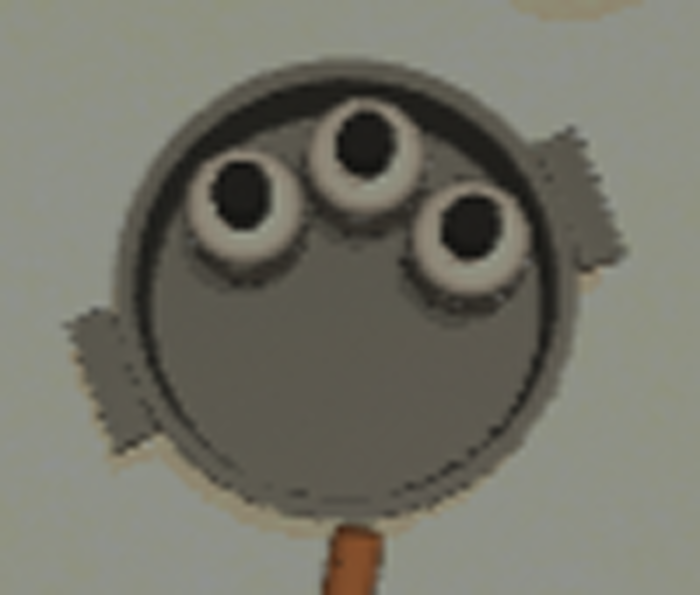

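View pics/t_board.png

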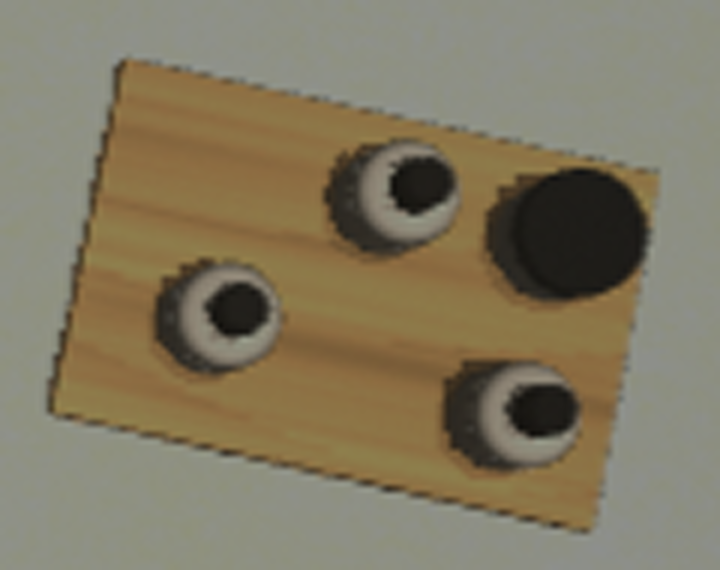

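View pics/t_stand.png

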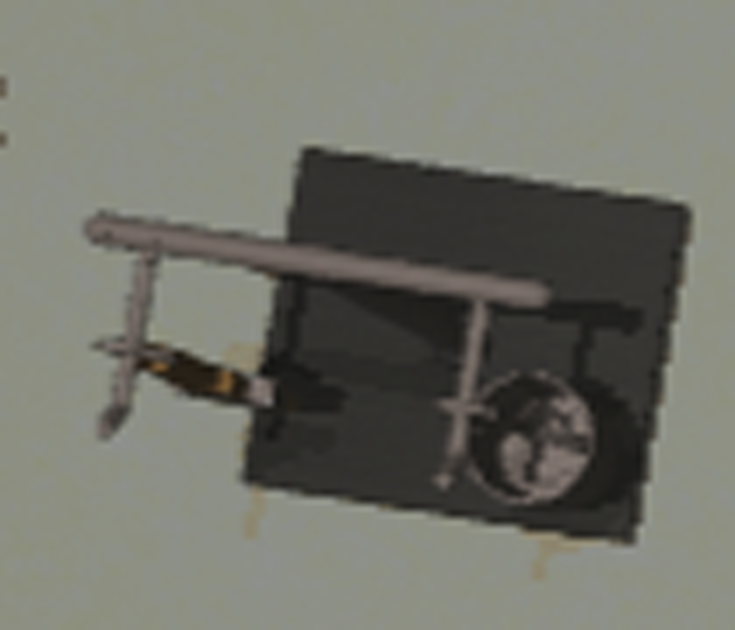

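View pics/s_a.png

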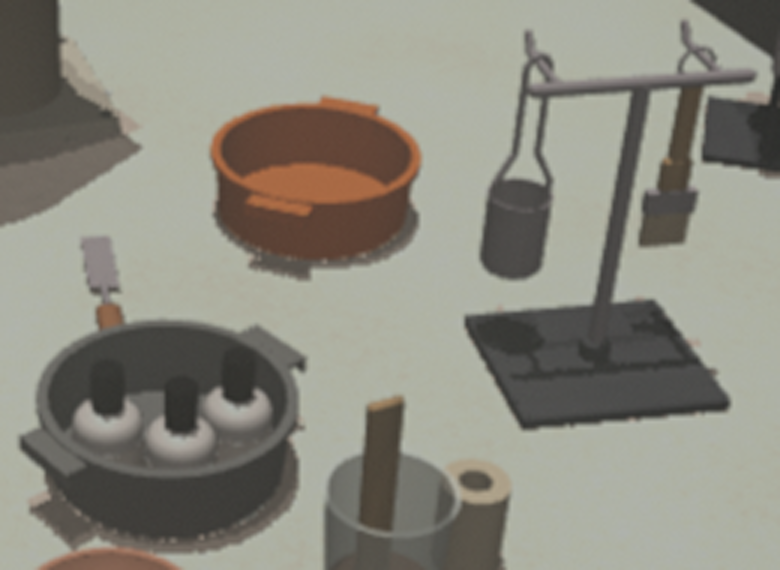

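View pics/s_b.png

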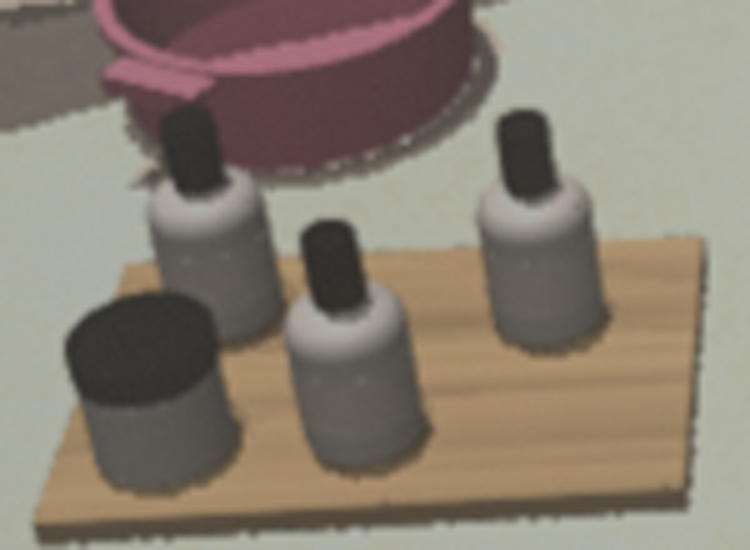

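```bash
python3 - <<'E'
from h import *
t=cam("top");s=cam("scene")
print("camtop",ray(t,0,0)[0],"scene",ray(s,0,0)[0])
g=t["color"].astype(int).sum(2)
# tub rim: fit circle on outer rim by edge between bench (bright) and rim
im=t["color"]
def caps(x0,y0,x1,y1,thr):
    m=(t["color"][y0:y1,x0:x1].max(2)<thr).astype(np.uint8)
    n,l,st,ce=cv2.connectedComponentsWithStats(m)
    return [(ce[i]+[x0,y0],st[i]) for i in range(1,n) if st[i][4]>25]
for box,zt in (((385,235,485,295),.108),((295,200,350,245),.101)):
    for c,stt in caps(*box,60): print(c,stt,onz(t,*c,zt-.012))
for p in [(350,58),(350,520),(112,290),(580,290)]:
    print('rim',onz(t,p[0]/7+270,p[1]/7+190,.058))
print('rim centre',onz(t,348/7+270,289/7+190,.058))
# triangulate
def TT(a,b): print(tri(t,a,s,b))
TT((421/6+375,182/6+215),(330/5+100,229/5+240))
TT((239/6+375,307/6+215),(522/5+100,118/5+240))
TT((543/6+375,410/6+215),(188/5+100,114/5+240))
# hook tip & bend
print(tri(t,(440/7+130,484/7+190),s,(529/3+280,34/3+160)))
print(tri(t,(465/7+130,407/7+190),s,(540/3+280,60/3+160)))
E
```

```text
camtop [ 0.36593297 -0.01118041  1.49142124] scene [ 1.38500241 -0.25959186  0.70010966]
[433.3943662  249.95774648] [44  6 12 16 71] [ 0.51259446 -0.28935755  0.096     ]
[444.51351351 245.41891892] [55  6 10 10 74] [ 0.52450317 -0.31686095  0.096     ]
[469.13483146 253.77752809] [ 71   8  27  22 445] [ 0.5050306  -0.37753198  0.096     ]
[403.37209302 269.76744186] [16 27  8 15 43] [ 0.46183396 -0.21538877  0.096     ]
[414.12121212 266.25757576] [24 27 11  9 66] [ 0.47109896 -0.24183917  0.096     ]
[452.6625 284.3625] [64 41 11 17 80] [ 0.42860354 -0.33653922  0.096     ]
[464.88888889 282.96296296] [74 44 12  9 81] [ 0.43271358 -0.36653878  0.096     ]
[325.87947883 212.59934853] [  0   1  55  44 307] [ 0.60177336 -0.02134358  0.089     ]
[321.62711864 210.16949153] [23  6  8  9 59] [ 0.6077299  -0.01053136  0.089     ]
[303.80327869 217.47540984] [ 5 13  8 10 61] [0.58820183 0.03380877 0.089     ]
[321.34782609 220.2173913 ] [18 15 18  9 46] [ 0.58218464 -0.0103774   0.089     ]
[336.66666667 222.        ] [38 18  8  9 60] [ 0.57848828 -0.04886742  0.089     ]
[305.17142857 227.8       ] [ 3 24 15  7 35] [0.56211526 0.02972741 0.089     ]
[333.36363636 231.75757576] [32 27 14  8 33] [ 0.55363941 -0.04106088  0.089     ]
rim [ 0.64398708 -0.00566398  0.058     ]
rim [ 0.47368689 -0.00936472  0.058     ]
rim [0.55602226 0.07947398 0.058     ]
rim [ 0.55971223 -0.09152121  0.058     ]
rim centre [ 0.55825267 -0.00679595  0.058     ]
(array([ 0.52384473, -0.31520074,  0.10464681]), np.float64(0.00268742217562481))
(array([ 0.47081111, -0.24053949,  0.10545414]), np.float64(0.0029405744882964224))
(array([ 0.43145816, -0.36483372,  0.10474421]), np.float64(0.0018632162179789203))
(array([0.4669313 , 0.27784556, 0.23169456]), np.float64(0.00506760134412561))
(array([0.49277865, 0.27296439, 0.22478683]), np.float64(0.006039882949393239))
```

```bash
cat >> h.py <<'E'
def wcam():
    c=bot.camera("wrist"); c["fish"]=True; return c
def to(pos,yaw=None,o=None):
    """print shift/turn in tool units to reach TCP pos, with tool down and jaw axis (z) at heading yaw deg (mod 180 nearest)"""
    o=o or bot.get_obs(); Rc=R.from_quat(o["tool_rot"])
    d=Rc.inv().apply(np.array(pos)-o["eef_pos"])/.025
    z=Rc.as_matrix()[:,2]; cur=np.degrees(np.arctan2(z[1],z[0]))
    if yaw is None: yaw=cur
    a=(yaw-cur+90)%180-90; y2=np.radians(cur+a)
    zz=np.array([np.cos(y2),np.sin(y2),0]); yy=np.array([0,0,-1.]); xx=np.cross(yy,zz)
    Rt=R.from_matrix(np.c_[xx,yy,zz]); rv=np.degrees((Rc.inv()*Rt).as_rotvec())/10
    print("t=%.2f"%o["clock"],"pos",np.round(o["eef_pos"],4),"jawyaw %.1f"%cur,"tilt",np.round(Rc.as_matrix()[2,1],4),"j6 %.2f"%o["joint_pos"][5],"g %.4f"%o["grip_width"],"F",np.round(o["ft_force"],1))
    print("-> shift",np.round(d,3),"turn",np.round(rv,3))
E
python3 - <<'E'
from h import *
o=bot.get_obs(); print(R.from_quat(o["tool_rot"]).as_matrix().round(2)); print(o["joint_pos"])
to([.471,-.241,.21],None)
to([.471,-.241,.21],90)
to([.471,-.241,.21],0)
E
```

```text
[[-0.96 -0.    0.29]
 [-0.29  0.   -0.96]
 [ 0.   -1.   -0.  ]]
[-1.28097415e+00  2.40738437e-01  4.84030495e-03  1.33520334e+00
 -2.44152422e-05  1.57082643e+00]
t=0.40 pos [ 0.1429 -0.4791  0.2312] jawyaw -73.4 tilt -1.0 j6 1.57 g 0.0854 F [-0.1  0.2 -0.3]
-> shift [-15.299   0.848  -5.375] turn [0.002 0.    0.   ]
t=0.40 pos [ 0.1429 -0.4791  0.2312] jawyaw -73.4 tilt -1.0 j6 1.57 g 0.0854 F [-0.1  0.2 -0.3]
-> shift [-15.299   0.848  -5.375] turn [0.002 1.66  0.   ]
t=0.40 pos [ 0.1429 -0.4791  0.2312] jawyaw -73.4 tilt -1.0 j6 1.57 g 0.0854 F [-0.1  0.2 -0.3]
-> shift [-15.299   0.848  -5.375] turn [ 2.00e-03 -7.34e+00 -1.00e-03]
```

```bash
python3 -m handwheel '[[-2,0,-0.7,0,0,0],[-4.2,0,-1.4,0,0.2,0],[-6.4,0.2,-2.2,0,0.4,0],[-8.6,0.4,-3,0,0.6,0],[-10.6,0.6,-3.7,0,0.8,0]]' 0.1; python3 - <<'E'
from h import *
to([.465,-.27,.20],-65)
E
```

```text
clock: 1.02
eef_pos: [0.3719, -0.3135, 0.2164]
tool_rot: [0.053, -0.705, 0.705, -0.053]
ft_force: [0.8, -0.4, -0.4]
grip_width: 0.0472
t=1.02 pos [ 0.3719 -0.3135  0.2164] jawyaw -81.4 tilt -1.0 j6 2.29 g 0.0472 F [ 0.8 -0.4 -0.4]
-> shift [-3.942  0.657 -1.166] turn [-0.004 -1.644 -0.002]
```

```bash
python3 -m handwheel '[[-1.5,0.2,-0.4,0,-0.6,0],[-3,0.5,-0.9,0,-1.2,0],[-3.9,0.6,-1.2,0,-1.65,0],[-3.9,0.6,-1.2,0,-1.65,0],[-3.9,0.6,-1.2,0,-1.65,0]]'; python3 - <<'E'
from h import *
c=wcam(); cv2.imwrite("pics/w1.png",c["color"][:,:,::-1])
to([.471,-.241,.085],-65)
for X in ([.524,-.317,.108],[.471,-.241,.108],[.432,-.366,.108]): print(proj(c,X))
print(ray(c,0,0)[0])
E
```

```text
clock: 1.65
eef_pos: [0.4617, -0.2707, 0.2013]
tool_rot: [-0.154, 0.69, -0.69, 0.153]
ft_force: [0.6, -0.1, 0.1]
grip_width: 0.0471
t=1.70 pos [ 0.4616 -0.271   0.2014] jawyaw -65.0 tilt -1.0 j6 2.17 g 0.0468 F [0.6 0.5 0.9]
-> shift [-0.85   4.657 -0.926] turn [0.    0.001 0.002]
[425.1927673  192.12092993]
[285.39140363 214.96723013]
[420.31801717 333.87297047]
[ 0.52096433 -0.24189636  0.34386058]
```

View pics/w1.png

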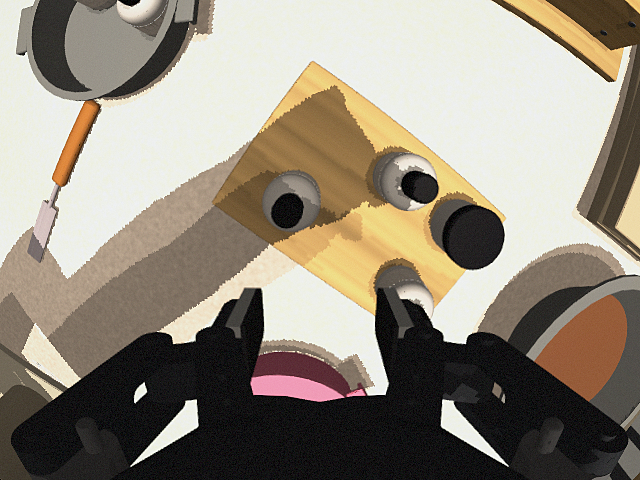

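```bash
cat >> h.py <<'E'
def blobs(c,box,thr,zmid,lo=60,hi=3000):
    x0,y0,x1,y1=box; m=(c["color"][y0:y1,x0:x1].max(2)<thr).astype(np.uint8)
    n,l,st,ce=cv2.connectedComponentsWithStats(m)
    for i in range(1,n):
        if lo<st[i][4]<hi: print((ce[i]+[x0,y0]).round(1),st[i],onz(c,*(ce[i]+[x0,y0]),zmid).round(4))
E
python3 - <<'E'
from h import *
c=wcam(); crop(c,240,150,480,330,3,"pics/w1c.png")
for th in (25,40,60): blobs(c,(255,140,450,260),th,.093); print()
E
```

```text
[411.6 182.9] [146  30  37  32 360] [ 0.5253 -0.3103  0.093 ]
[286.9 210.1] [ 17  53  31  35 768] [ 0.4712 -0.2407  0.093 ]
[445.9 235.3] [187  76   8  41 170] [ 0.5035 -0.3514  0.093 ]

[415.  184.4] [146  30  37  33 497] [ 0.5255 -0.3129  0.093 ]
[286.8 210.1] [ 16  53  32  35 858] [ 0.4712 -0.2407  0.093 ]
[446.2 236.3] [187  76   8  41 225] [ 0.503 -0.352  0.093]

[419. 186.] [146  30  37  33 917] [ 0.5258 -0.3161  0.093 ]
[286.8 210.1] [ 16  53  33  35 885] [ 0.4712 -0.2407  0.093 ]
[446.1 236.4] [187  76   8  41 243] [ 0.5029 -0.3519  0.093 ]
```

View pics/w1c.png

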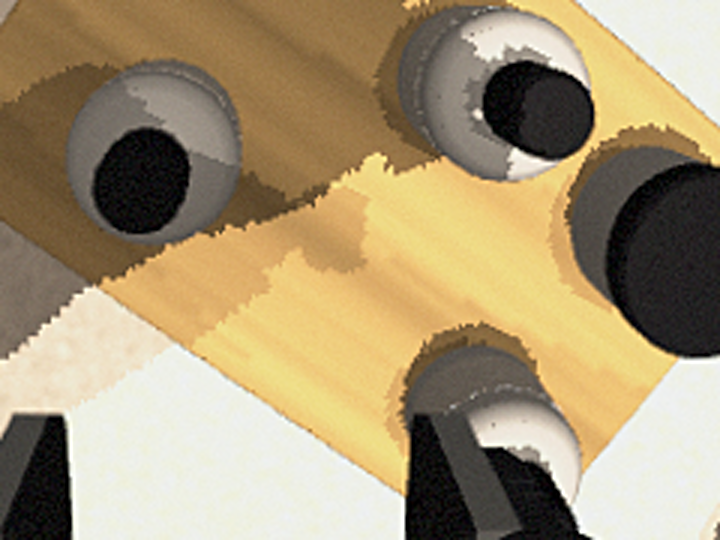

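```bash
python3 - <<'E'
from h import *
to([.4712,-.2410,.077],-65)
E
```

```text
t=1.75 pos [ 0.4615 -0.2711  0.2015] jawyaw -65.0 tilt -1.0 j6 2.17 g 0.0470 F [0.3 0.9 0.2]
-> shift [-0.861  4.982 -0.928] turn [-0.001  0.     0.001]
```

```bash
python3 -m handwheel '[[-0.5,0.4,-0.55,0,0,0],[-0.86,1.4,-0.93,0,0,0],[-0.86,3,-0.93,0,0,0],[-0.86,4.5,-0.93,0,0,0],[-0.86,4.98,-0.93,0,0,0]]'; python3 -m handwheel '[[0,0,0,0,0,0],[0,0,0,0,0,0],[0,0,0,0,0,0],[0,0,0,0,0,0],[0,0,0,0,0,0]]' -1;  python3 - <<'E'
from h import *
to([.4712,-.2410,.077],-65)
E
```

```text
clock: 2.38
eef_pos: [0.4697, -0.2386, 0.0742]
tool_rot: [-0.155, 0.691, -0.689, 0.152]
ft_force: [0.6, 0.4, -0.3]
grip_width: 0.0467
clock: 3.0
eef_pos: [0.4727, -0.2408, 0.0779]
tool_rot: [0.153, -0.69, 0.691, -0.154]
ft_force: [-0.6, 0.4, 4.4]
grip_width: 0.0184
t=3.00 pos [ 0.4727 -0.2408  0.0779] jawyaw -64.9 tilt -1.0 j6 2.23 g 0.0184 F [-0.6  0.4  4.4]
-> shift [ 0.057  0.036 -0.017] turn [-0.01   0.01  -0.008]
```

```bash
python3 -m handwheel '[[0,-0.8,0,0,0,0],[0,-2.4,0,0,0,0],[0,-4.2,0,0,0,0],[0,-5,0,0,0,0],[0,-5,0,0,0,0]]';  python3 - <<'E'
from h import *
a=np.radians(115); print(.5585+.0485*np.cos(a),-.0068+.0485*np.sin(a))
to([.538,.037,.205],-65)
c=wcam(); cv2.imwrite("pics/w2.png",c["color"][:,:,::-1])
E
```

```text
clock: 3.62
eef_pos: [0.4729, -0.2409, 0.2034]
tool_rot: [0.153, -0.689, 0.691, -0.155]
ft_force: [0.4, 1.0, -2.0]
grip_width: 0.0184
0.5380030143055761 0.037155927671277525
t=3.62 pos [ 0.4729 -0.2409  0.2034] jawyaw -64.9 tilt -1.0 j6 2.23 g 0.0184 F [ 0.4  1.  -2. ]
-> shift [-7.074 -0.075 -8.959] turn [-0.017  0.01  -0.013]
```

View pics/w2.png

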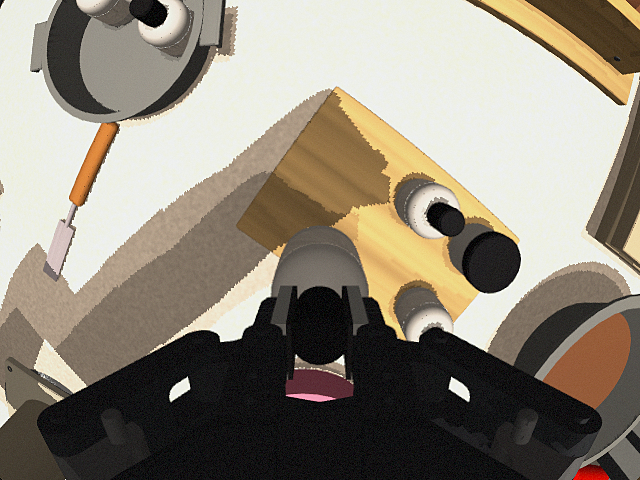

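```bash
python3 -m handwheel '[[-0.9,0,-1.4,0,0,0],[-2.1,0,-3.3,0,0,0],[-3.4,0,-5.3,0,0,0],[-4.35,0,-6.8,0,0,0],[-4.35,0,-6.8,0,0,0]]';  python3 - <<'E'
from h import *
c=wcam(); cv2.imwrite("pics/w3.png",c["color"][:,:,::-1]); print(ray(c,0,0)[0])
to([.538,.037,.205],-65)
E
```

```text
clock: 4.3
eef_pos: [0.4972, -0.0373, 0.1997]
tool_rot: [-0.157, 0.69, -0.689, 0.154]
ft_force: [-0.2, 0.1, -1.4]
grip_width: 0.018
[ 0.55671015 -0.00827235  0.34212939]
t=4.35 pos [ 0.4972 -0.039   0.1999] jawyaw -64.7 tilt -1.0 j6 2.62 g 0.0185 F [-0.1 -0.5 -1. ]
-> shift [-2.774 -0.21  -2.052] turn [0.008 0.028 0.02 ]
```

View pics/w3.png

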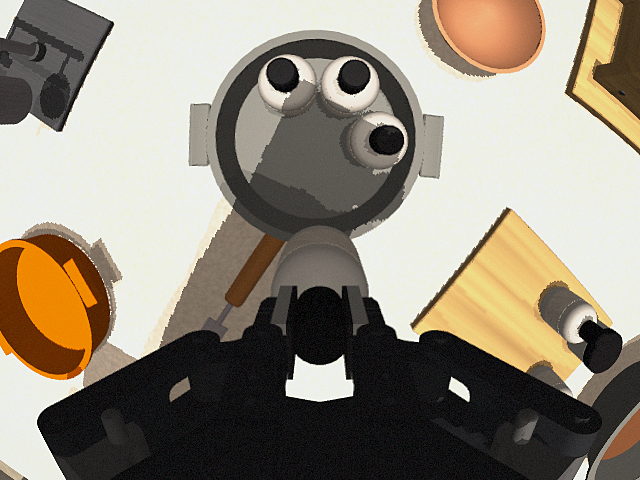

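```bash
cat > tub.py <<'E'
from h import *
from scipy.optimize import least_squares
def tub(c,u0,v0,r0,r1,angs,thr=190,z=.058):
    g=cv2.GaussianBlur(c["color"],(3,3),0).min(2); P=[]
    for a in np.radians(angs):
        for r in np.arange(r0,r1,.5):
            u,v=u0+r*np.cos(a),v0+r*np.sin(a)
            if g[int(round(v)),int(round(u))]>thr: P.append(onz(c,u,v,z)[:2]); break
    P=np.array(P); f=lambda p:np.hypot(*(P-p[:2]).T)-p[2]
    s=least_squares(f,[*P.mean(0),.085],loss="soft_l1",f_scale=.001); print(len(P),"tub",s.x.round(4),"res",np.abs(s.fun).mean().round(4),np.abs(f(s.x)).max().round(4)); return s.x
E
python3 - <<'E'
from tub import *
c=wcam()
A=[a for a in range(0,360,3) if not(50<a<130 or a<25 or a>335 or 160<a<205)]
p=tub(c,317,133,90,125,A)
for u,v in ((284,75),(352,76),(385,138)): print(u,v)
for box in ((262,50,305,100),(332,55,372,97),(365,120,408,158)):
    blobs(c,box,45,.089)
E
```

```text
59 tub [ 0.56   -0.0021  0.0851] res 0.0003 0.0065
284 75
352 76
385 138
[280.6  74.9] [  2   7  32  35 562] [0.5889 0.0346 0.089 ]
[349.5  77.9] [  3   4  32  34 416] [ 0.6066 -0.0083  0.089 ]
[404.4 140.3] [34  0  9 38 69] [ 0.5849 -0.0605  0.089 ]
[383.5 139. ] [  2   4  34  30 776] [ 0.579  -0.0472  0.089 ]
```

```bash
python3 - <<'E'
from tub import *
c=cam("top")
crop(c,270,190,370,275,7,"pics/t2.png")
for th in (130,145,160):
  tub(c,319.5,231,29,42,[a for a in range(0,360,3) if not(20<a<165 or a<20 or a>310 or 140<a<195)],th)
  tub(c,319.5,231,29,42,[a for a in range(0,360,3)],th)
w=wcam()
A=[a for a in range(0,360,3) if not(50<a<130 or a<25 or a>335 or 160<a<205)]
for th in (170,190,210):p=tub(w,317,133,90,125,A,th)
im=w["color"][:,:,::-1].copy()
for a in range(0,360,6):
  for r,z in ((.085,.058),(.074,.005)):
    u=proj(w,[p[0]+r*np.cos(np.radians(a)),p[1]+r*np.sin(np.radians(a)),z]); cv2.circle(im,tuple(int(round(k)) for k in u),0,(0,0,255),1)
cv2.imwrite("pics/w3o.png",cv2.resize(im[10:250,180:460],None,fx=2.5,fy=2.5))
im=c["color"][:,:,::-1].copy();im=cv2.resize(im[190:275,270:370],None,fx=7,fy=7)
for a in range(0,360,6):
  for r,z in ((.085,.058),(.074,.005)):
    u=(proj(c,[p[0]+r*np.cos(np.radians(a)),p[1]+r*np.sin(np.radians(a)),z])-[269.5,189.5])*7; cv2.circle(im,tuple(int(round(k)) for k in u),1,(0,0,255),1)
cv2.imwrite("pics/t2o.png",im)
E
```

```text
28 tub [ 0.5653 -0.0141  0.0961] res 0.003 0.0117
39 tub [ 0.5577 -0.0177  0.1023] res 0.0026 0.0134tub.py:10: RuntimeWarning: Mean of empty slice.
  s=least_squares(f,[*P.mean(0),.085],loss="soft_l1",f_scale=.001); print(len(P),"tub",s.x.round(4),"res",np.abs(s.fun).mean().round(4),np.abs(f(s.x)).max().round(4)); return s.x
  ret = ret.dtype.type(ret / rcount)
Traceback (most recent call last):
  File "tub.py", line 10, in tub
    s=least_squares(f,[*P.mean(0),.085],loss="soft_l1",f_scale=.001); print(len(P),"tub",s.x.round(4),"res",np.abs(s.fun).mean().round(4),np.abs(f(s.x)).max().round(4)); return s.x
                      ^^^^^^^^^^^^^^^^^
TypeError: Value after * must be an iterable, not numpy.float64
```

```bash
python3 - <<'E'
from tub import *
c=cam("top"); c["color"]=cv2.imread("pics/top0.png")[:,:,::-1].copy()
print(c["color"][205,280],c["color"][231,319], c["color"][225,290])
A=[a for a in range(0,360,3) if not(-1<a<20 or a>315 or 130<a<205 or 60<a<100)]
for th in (110,120,130): tub(c,319.5,231,29,42,A,th)
w=wcam()
A=[a for a in range(0,360,3) if not(50<a<130 or a<25 or a>335 or 160<a<205)]
for th in (170,190,210):p=tub(w,317,133,90,125,A,th)
im=w["color"][:,:,::-1].copy()
for a in range(0,360,6):
  for r,z in ((.085,.058),(.074,.005)):
    u=proj(w,[p[0]+r*np.cos(np.radians(a)),p[1]+r*np.sin(np.radians(a)),z]); cv2.circle(im,tuple(int(round(k)) for k in u),0,(0,0,255),1)
cv2.imwrite("pics/w3o.png",cv2.resize(im[10:250,180:460],None,fx=2.5,fy=2.5))
im=c["color"][:,:,::-1].copy();im=cv2.resize(im[190:275,270:370],None,fx=7,fy=7)
for a in range(0,360,6):
  for r,z in ((.085,.058),(.074,.005)):
    u=(proj(c,[p[0]+r*np.cos(np.radians(a)),p[1]+r*np.sin(np.radians(a)),z])-[269.5,189.5])*7; cv2.circle(im,tuple(int(round(k)) for k in u),1,(0,0,255),1)
cv2.imwrite("pics/t2o.png",im)
E
```

```text
[142 145 132] [90 88 78] [33 33 29]
61 tub [ 0.5585 -0.0039  0.0871] res 0.001 0.0027
61 tub [ 0.5577 -0.0027  0.089 ] res 0.0012 0.0037
61 tub [ 0.5578 -0.0027  0.091 ] res 0.0014 0.0045
59 tub [ 0.56   -0.0023  0.0848] res 0.0003 0.0008
59 tub [ 0.56   -0.002   0.0851] res 0.0003 0.0007
59 tub [ 0.5601 -0.0021  0.0854] res 0.0003 0.006
```

View pics/w3o.png

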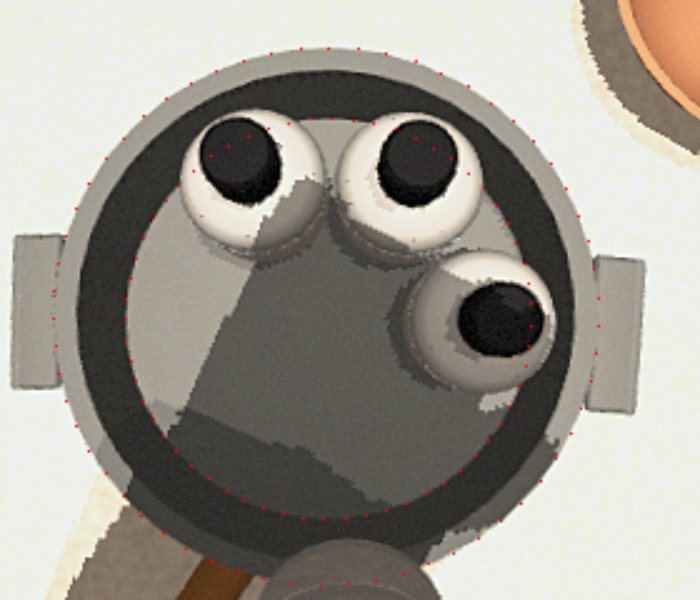

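View pics/t2o.png

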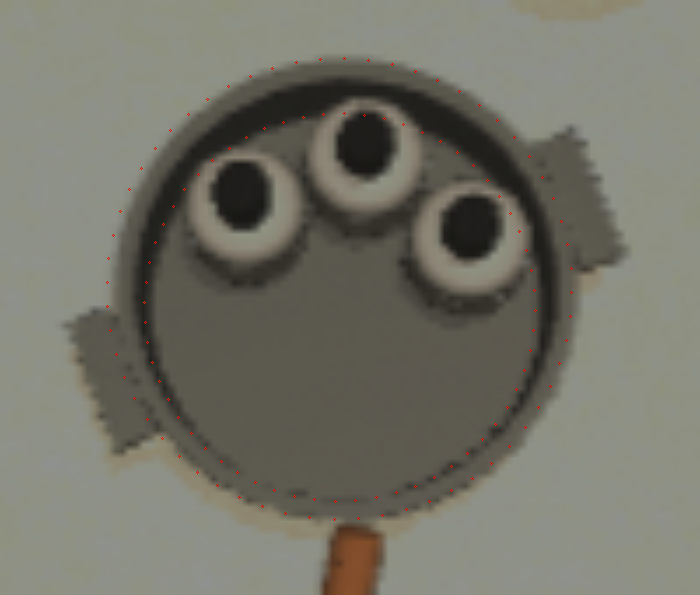

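```bash
python3 - <<'E'
from h import *
to([.543,.0423,.145],-66)
E
```

```text
t=4.55 pos [ 0.4978 -0.0414  0.2011] jawyaw -65.0 tilt -1.0 j6 2.62 g 0.0185 F [ 0.1 -0.1 -1.1]
-> shift [-3.057  2.24  -2.27 ] turn [0.002 0.1   0.008]
```

```bash
python3 -m handwheel '[[-1.2,0,-0.9,0,0,0],[-2.6,0,-1.9,0,0.1,0],[-3.05,0.6,-2.27,0,0.1,0],[-3.05,2,-2.27,0,0.1,0],[-3.05,2.2,-2.27,0,0.1,0]]';  python3 - <<'E'
from h import *
c=wcam(); cv2.imwrite("pics/w4.png",c["color"][:,:,::-1]);
to([.543,.0423,.072],-66)
E
```

```text
clock: 5.18
eef_pos: [0.5404, 0.0422, 0.1435]
tool_rot: [-0.15, 0.692, -0.691, 0.145]
ft_force: [0.3, -0.9, -1.8]
grip_width: 0.0185
t=5.22 pos [0.5412 0.0423 0.1444] jawyaw -66.0 tilt -1.0 j6 2.80 g 0.0183 F [-0.2  0.3 -1.7]
-> shift [-0.082  2.897  0.032] turn [0.009 0.002 0.031]
```

View pics/w4.png

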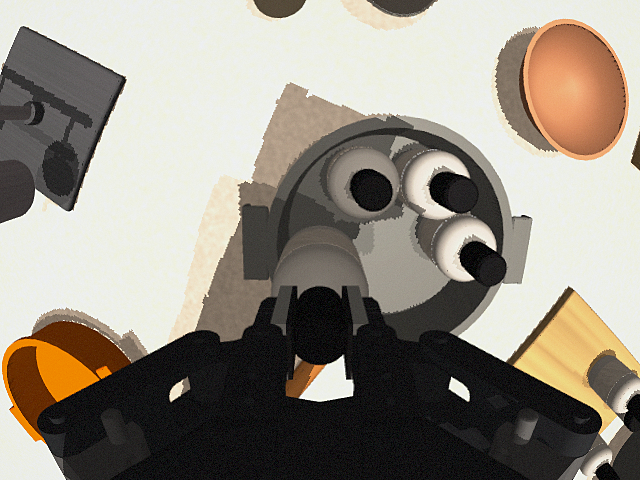

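```bash
python3 -m handwheel '[[-0.05,0.5,0.03,0,0,0.03],[-0.05,1.3,0.03,0,0,0.03],[-0.05,2,0.03,0,0,0.03],[-0.05,2.4,0.03,0,0,0.03],[-0.05,2.6,0.03,0,0,0.03]]';  python3 - <<'E'
from h import *
to([.543,.0423,.071],-66)
E
```

```text
clock: 5.85
eef_pos: [0.5449, 0.043, 0.0817]
tool_rot: [-0.146, 0.692, -0.691, 0.149]
ft_force: [0.9, -0.3, -1.1]
grip_width: 0.0185
t=5.85 pos [0.5449 0.043  0.0817] jawyaw -65.9 tilt -1.0 j6 2.80 g 0.0185 F [ 0.9 -0.3 -1.1]
-> shift [ 0.083  0.429 -0.004] turn [-0.001  0.008 -0.032]
```

```bash
python3 -m handwheel '[[0.04,0.1,0,0,0,0],[0.04,0.2,0,0,0,0],[0.04,0.3,0,0,0,0],[0.04,0.36,0,0,0,0],[0.04,0.4,0,0,0,0]]';  python3 - <<'E'
from h import *
to([.543,.0423,.071],-66)
to([.543,.0423,.071],-66)
E
```

```text
clock: 6.48
eef_pos: [0.5439, 0.0429, 0.0718]
tool_rot: [-0.146, 0.692, -0.691, 0.15]
ft_force: [-0.6, 0.2, -2.2]
grip_width: 0.0183
t=6.47 pos [0.5439 0.0429 0.0718] jawyaw -65.9 tilt -1.0 j6 2.80 g 0.0183 F [-0.6  0.2 -2.2]
-> shift [0.042 0.032 0.009] turn [-0.     0.01  -0.031]
t=6.47 pos [0.5439 0.0429 0.0718] jawyaw -65.9 tilt -1.0 j6 2.80 g 0.0183 F [-0.6  0.2 -2.2]
-> shift [0.042 0.032 0.009] turn [-0.     0.01  -0.031]
```

```bash
python3 -m handwheel '[[0,0.02,0,0,0,0],[0,0.04,0,0,0,0],[0,0.06,0,0,0,0],[0,0.08,0,0,0,0],[0,0.08,0,0,0,0]]'
```

```text
clock: 7.1
eef_pos: [0.5442, 0.0429, 0.0709]
tool_rot: [-0.145, 0.692, -0.691, 0.15]
ft_force: [-2.1, 0.4, 4.8]
grip_width: 0.0184
```

```bash
python3 -m handwheel '[[0,0,0,0,0,0],[0,0,0,0,0,0],[0,0,0,0,0,0],[0,-0.5,0,0,0,0],[0,-1.5,0,0,0,0]]' -0.2; python3 - <<'E'
from h import *
c=wcam(); cv2.imwrite("pics/w5.png",c["color"][:,:,::-1]);
to([.526,-.316,.2],-65)
to([.532,-.333,.2],57)
E
```

```text
clock: 7.72
eef_pos: [0.5428, 0.0428, 0.1073]
tool_rot: [-0.147, 0.692, -0.691, 0.149]
ft_force: [-0.4, 0.6, 0.1]
grip_width: 0.0342
t=7.78 pos [0.5456 0.043  0.1117] jawyaw -65.9 tilt -0.9999 j6 2.80 g 0.0341 F [0.9 0.1 2.7]
-> shift [ 6.543 -3.578 12.792] turn [-0.01  -0.09  -0.057]
t=7.78 pos [0.5456 0.043  0.1117] jawyaw -65.9 tilt -0.9999 j6 2.80 g 0.0341 F [0.9 0.1 2.7]
-> shift [ 6.602 -3.577 13.511] turn [ 0.02   5.71  -0.057]
```

View pics/w5.png

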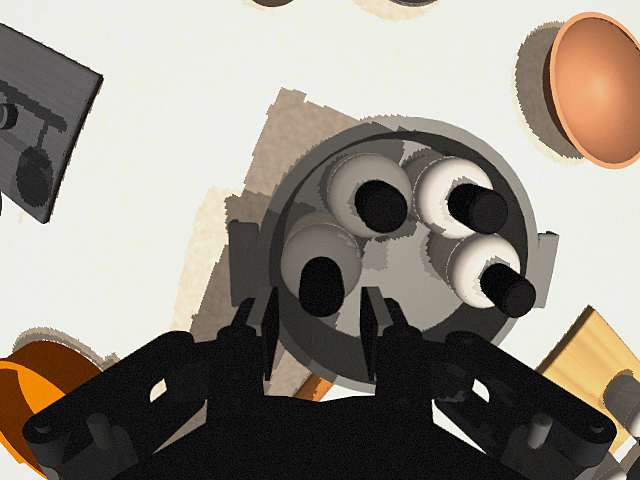

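```bash
python3 -m handwheel '[[0.2,-1.6,0.5,0,0,0],[1.2,-3.4,2.2,0,0,0],[2.2,-3.5,4.3,0,0,0],[3.2,-3.5,6.4,0,0,0],[4.2,-3.5,8.5,0,0,0]]' 0.1; python3 - <<'E'
from h import *
to([.520,-.316,.2],-65)
E
```

```text
clock: 8.4
eef_pos: [0.5344, -0.1961, 0.1954]
tool_rot: [-0.145, 0.692, -0.691, 0.15]
ft_force: [1.2, 0.7, 0.4]
grip_width: 0.0473
t=8.40 pos [ 0.5344 -0.1961  0.1954] jawyaw -65.9 tilt -1.0 j6 2.37 g 0.0473 F [1.2 0.7 0.4]
-> shift [ 2.484 -0.194  4.144] turn [-0.009 -0.088 -0.04 ]
```

```bash
python3 -m handwheel '[[1,-0.1,1.7,0,0,0],[2,-0.2,3.4,0,-0.1,0],[2.45,-0.2,4.1,0,-0.1,0],[2.45,-0.2,4.1,0,-0.1,0],[2.45,-0.2,4.1,0,-0.1,0]]'; python3 - <<'E'
from h import *
c=wcam(); cv2.imwrite("pics/w6.png",c["color"][:,:,::-1]);
blobs(c,(220,120,450,330),60,.093)
to([.5258,-.316,.077],-65)
E
```

```text
clock: 9.02
eef_pos: [0.5203, -0.3115, 0.1989]
tool_rot: [-0.152, 0.691, -0.689, 0.156]
ft_force: [-0.1, -0.0, 0.0]
grip_width: 0.0469
[330.  238.8] [ 95 100  31  38 918] [ 0.5252 -0.3161  0.093 ]
[253.8 313.3] [ 20 169  24  41 646] [ 0.4494 -0.2896  0.093 ]
[226.9 312.9] [  0 174  23  36 315] [ 0.4402 -0.271   0.093 ]
t=9.07 pos [ 0.5204 -0.3112  0.199 ] jawyaw -64.8 tilt -1.0 j6 2.16 g 0.0468 F [ 0.2 -0.   0.2]
-> shift [-0.087  4.881  0.267] turn [ 0.003  0.021 -0.031]
```

View pics/w6.png

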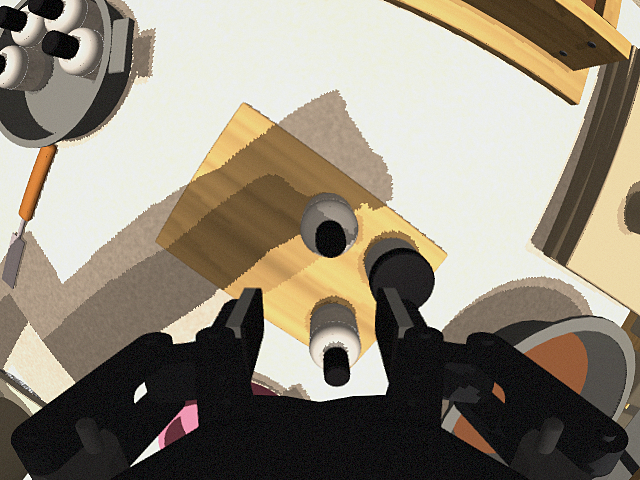

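```bash
python3 -m handwheel '[[-0.07,0.5,0.27,0,0,0],[-0.07,1.8,0.27,0,0,0],[-0.07,3.4,0.27,0,0,0],[-0.07,4.6,0.27,0,0,0],[-0.07,4.88,0.27,0,0,0]]'; python3 -m handwheel '[[0,0,0,0,0,0],[0,0,0,0,0,0],[0,0,0,0,0,0],[0,0,0,0,0,0],[0,0,0,0,0,0]]' -1; python3 - <<'E'
from h import *
to([.5252,-.3161,.2],-65)
E
python3 -m handwheel '[[0,-0.6,0,0,0,0],[0,-2.2,0,0,0,0],[0,-4,0,0,0,0],[0,-5.2,0,0,0,0],[0,-5.2,0,0,0,0]]';python3 - <<'E'
from h import *
to([.5335,-.0402,.205],-65)
E
```

```text
clock: 9.7
eef_pos: [0.5236, -0.316, 0.0737]
tool_rot: [-0.154, 0.692, -0.688, 0.154]
ft_force: [0.3, 0.1, 0.7]
grip_width: 0.047
clock: 10.32
eef_pos: [0.5258, -0.3183, 0.0781]
tool_rot: [0.151, -0.69, 0.69, -0.156]
ft_force: [0.3, -0.8, 3.4]
grip_width: 0.0183
t=10.32 pos [ 0.5258 -0.3183  0.0781] jawyaw -64.9 tilt -1.0 j6 2.16 g 0.0183 F [ 0.3 -0.8  3.4]
-> shift [-0.048 -4.877 -0.081] turn [-0.01   0.01  -0.037]
clock: 10.95
eef_pos: [0.526, -0.3192, 0.2106]
tool_rot: [0.15, -0.689, 0.692, -0.157]
ft_force: [-0.4, 0.3, -1.2]
grip_width: 0.0185
t=10.95 pos [ 0.526  -0.3192  0.2106] jawyaw -64.9 tilt -0.9999 j6 2.16 g 0.0185 F [-0.4  0.3 -1.2]
-> shift [-5.002  0.209 -9.981] turn [-0.034  0.01  -0.052]
```

```bash
python3 -m handwheel '[[-0.8,0,-1.6,0,0,0],[-1.7,0,-3.6,0,0,0],[-2.6,0,-5.7,0,0,0],[-3.3,0,-7.8,0,0,0],[-3.6,0.1,-9.4,0,0,0]]';python3 - <<'E'
from h import *
to([.4975,-.04,.205],-65)
E
```

```text
clock: 11.58
eef_pos: [0.5049, -0.0648, 0.203]
tool_rot: [-0.153, 0.691, -0.689, 0.155]
ft_force: [0.6, -0.1, -1.6]
grip_width: 0.0182
t=11.57 pos [ 0.5049 -0.0648  0.203 ] jawyaw -64.8 tilt -1.0 j6 2.57 g 0.0182 F [ 0.6 -0.1 -1.6]
-> shift [-0.156 -0.076 -1.024] turn [ 0.011  0.019 -0.016]
```

```bash
python3 - <<'E'
from tub import *
wcam(); wcam(); c=wcam(); cv2.imwrite("pics/w7.png",c["color"][:,:,::-1])
pc=[proj(c,[.56,-.0021,.058])]; print(pc)
for X in ([.5417,.0423,.09],[.589,.0346,.09],[.607,-.0083,.09],[.579,-.0472,.09]): print(proj(c,X))
to([.5308,-.0402,.145],-65)
E
```

```text
[array([280.6841953 , 131.16017125])]
[208.14052706 128.63410583]
[245.92015998  71.17663684]
[313.56736883  72.03369421]
[347.57715637 132.33964986]
t=11.72 pos [ 0.5046 -0.0653  0.2032] jawyaw -64.7 tilt -1.0 j6 2.57 g 0.0186 F [ 0.4 -0.5 -1.8]
-> shift [-1.371  2.33  -0.456] turn [ 0.01   0.031 -0.011]
```

View pics/w7.png

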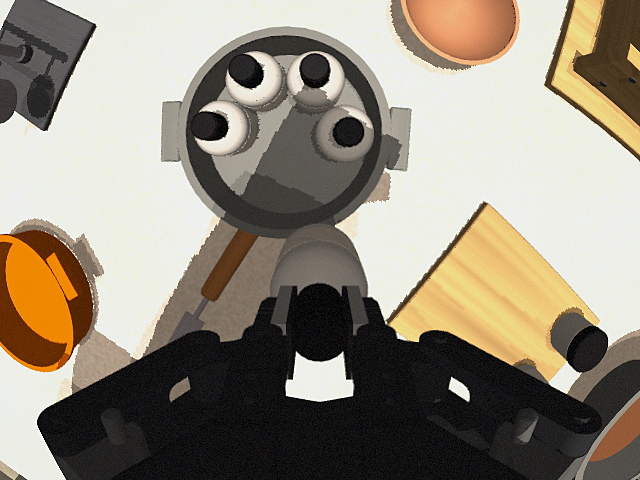

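```bash
python3 - <<'E'
from tub import *
c=wcam()
A=[a for a in range(0,360,3) if not(40<a<125 or a<25 or a>335 or 160<a<205)]
for th in (170,190): p=tub(c,285,131,90,125,A,th)
for box in ((188,108,232,145),(226,50,262,90),(297,48,333,90),(331,114,370,150)):
    blobs(c,box,70,.089,200)
E
```

```text
59 tub [ 0.5597 -0.003   0.0853] res 0.0013 0.015
59 tub [ 0.5598 -0.0029  0.0856] res 0.0013 0.0148
[203.8 125.9] [  0   0  37  37 998] [0.5435 0.0444 0.089 ]
[241.7  68.7] [   0    0   36   39 1022] [0.5909 0.0363 0.089 ]
[310.8  70.6] [  0   6  29  35 822] [ 0.6086 -0.0083  0.089 ]
[344.7 131.7] [  0   3  29  30 720] [ 0.5798 -0.0475  0.089 ]
```

```bash
python3 - <<'E'
from tub import *
c=wcam(); g=c["color"].max(2)
crop(c,170,20,410,200,3,"pics/w7c.png")
for th in (30,40,50): blobs(c,(180,40,400,200),th,.089,300,1500); print()
E
```

```text
[245.8  77.2] [ 43  15  35  34 354] [0.5875 0.0296 0.089 ]
[209.2 127.9] [  5  73  38  29 404] [0.5447 0.0388 0.089 ]
[342.  132.2] [147  78  31  29 521] [ 0.5795 -0.0475  0.089 ]

[241.3  73.7] [ 42  15  36  34 547] [0.5887 0.0337 0.089 ]
[308.5  76.1] [113  14  30  35 334] [ 0.6054 -0.01    0.089 ]
[204.6 127.4] [  5  73  38  29 664] [0.5438 0.0421 0.089 ]
[342.  132.1] [147  78  31  29 705] [ 0.5796 -0.0474  0.089 ]

[352.  123.5] [  86    0  110  160 1496] [ 0.588 -0.051  0.089]
[239.   71.9] [ 35  15  43  34 906] [0.5892 0.0358 0.089 ]
[308.1  71.5] [113  14  30  35 705] [ 0.6083 -0.0083  0.089 ]
[341.9 132. ] [147  77  31  30 717] [ 0.5796 -0.0473  0.089 ]
```

View pics/w7c.png

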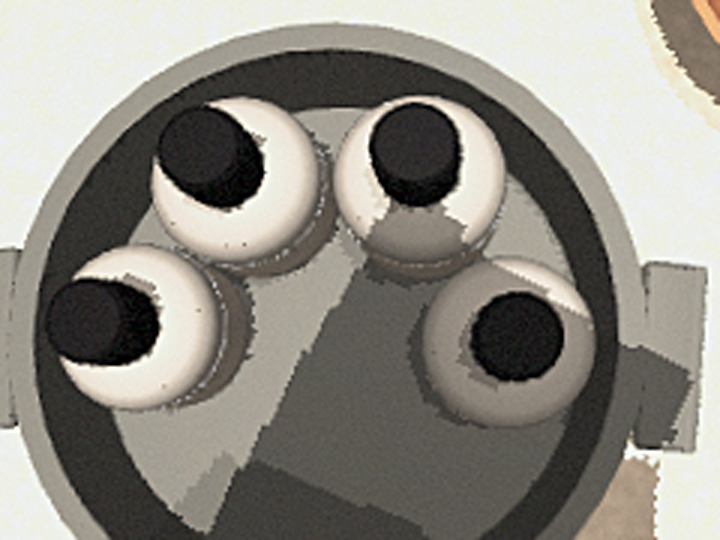

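```bash
python3 - <<'E'
from h import *
to([.5303,-.0408,.145],-65)
E
```

```text
t=11.82 pos [ 0.5058 -0.0673  0.2038] jawyaw -64.9 tilt -1.0 j6 2.57 g 0.0184 F [-0.1 -0.4 -1.4]
-> shift [-1.329  2.358 -0.544] turn [ 0.002  0.012 -0.02 ]
```

```bash
python3 -m handwheel '[[-0.6,0,-0.25,0,0,0],[-1.3,0.1,-0.54,0,0,0],[-1.33,0.9,-0.54,0,0,0],[-1.33,2,-0.54,0,0,0],[-1.33,2.3,-0.54,0,0,0]]';  python3 - <<'E'
from h import *
c=wcam(); cv2.imwrite("pics/w8.png",c["color"][:,:,::-1]);
to([.5303,-.0408,.072],-65)
E
```

```text
clock: 12.45
eef_pos: [0.5304, -0.0402, 0.1453]
tool_rot: [-0.153, 0.691, -0.689, 0.154]
ft_force: [-1.0, -0.3, -1.0]
grip_width: 0.0181
t=12.50 pos [ 0.5304 -0.0403  0.1453] jawyaw -64.9 tilt -1.0 j6 2.63 g 0.0186 F [-0.   0.5 -2.5]
-> shift [0.016 2.933 0.021] turn [ 0.011  0.011 -0.011]
```

View pics/w8.png

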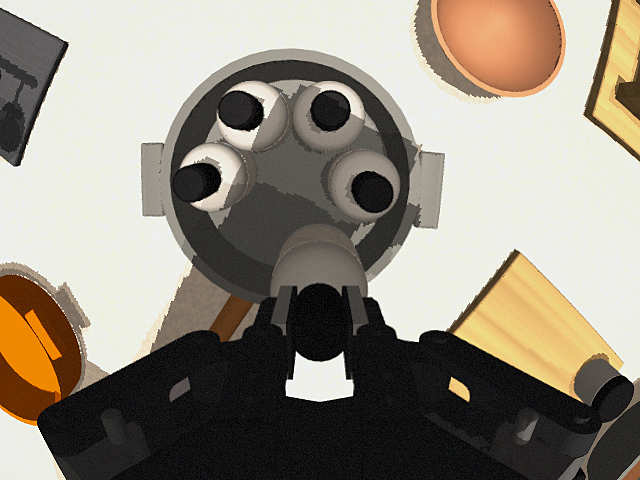

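```bash
python3 -m handwheel '[[0,0.5,0.02,0,0,0],[0,1.3,0.02,0,0,0],[0,2,0.02,0,0,0],[0,2.5,0.02,0,0,0],[0,2.7,0.02,0,0,0]]';  python3 - <<'E'
from h import *
to([.5303,-.0408,.071],-65)
E
```

```text
clock: 13.12
eef_pos: [0.5315, -0.0411, 0.0796]
tool_rot: [-0.152, 0.691, -0.69, 0.155]
ft_force: [0.3, -0.0, -1.0]
grip_width: 0.0187
t=13.12 pos [ 0.5315 -0.0411  0.0796] jawyaw -64.9 tilt -1.0 j6 2.63 g 0.0187 F [ 0.3 -0.  -1. ]
-> shift [ 0.04   0.344 -0.03 ] turn [ 0.001  0.01  -0.028]
```

```bash
python3 -m handwheel '[[0.03,0.1,-0.02,0,0,0],[0.03,0.18,-0.02,0,0,0],[0.03,0.25,-0.02,0,0,0],[0.03,0.3,-0.02,0,0,0],[0.03,0.34,-0.02,0,0,0]]';  python3 - <<'E'
from h import *
to([.5303,-.0408,.071],-65)
E
```

```text
clock: 13.75
eef_pos: [0.5307, -0.0409, 0.0716]
tool_rot: [-0.152, 0.691, -0.69, 0.156]
ft_force: [-0.2, -0.1, -2.1]
grip_width: 0.0184
t=13.75 pos [ 0.5307 -0.0409  0.0716] jawyaw -64.9 tilt -1.0 j6 2.63 g 0.0184 F [-0.2 -0.1 -2.1]
-> shift [ 0.014  0.024 -0.011] turn [-0.001  0.01  -0.031]
```

```bash
python3 -m handwheel '[[0,0.02,0,0,0,0],[0,0.04,0,0,0,0],[0,0.06,0,0,0,0],[0,0.08,0,0,0,0],[0,0.08,0,0,0,0]]'
```

```text
clock: 14.38
eef_pos: [0.531, -0.0408, 0.0711]
tool_rot: [-0.151, 0.691, -0.69, 0.156]
ft_force: [-3.5, 0.3, 9.0]
grip_width: 0.0182
```

```bash
python3 -m handwheel '[[0,0,0,0,0,0],[0,0,0,0,0,0],[0,0,0,0,0,0],[0,-0.5,0,0,0,0],[0,-1.8,0,0,0,0]]' -0.2; python3 - <<'E'
from h import *
c=wcam(); cv2.imwrite("pics/w9.png",c["color"][:,:,::-1]);
to([.428,-.362,.2],-65)
E
```

```text
clock: 15.0
eef_pos: [0.5291, -0.0409, 0.114]
tool_rot: [-0.153, 0.691, -0.689, 0.154]
ft_force: [0.6, 0.1, -0.5]
grip_width: 0.0342
t=15.05 pos [ 0.5327 -0.0412  0.1197] jawyaw -64.9 tilt -0.9999 j6 2.62 g 0.0341 F [0.4 0.7 2.9]
-> shift [ 9.203 -3.277  9.854] turn [-0.017  0.01  -0.059]
```

View pics/w9.png

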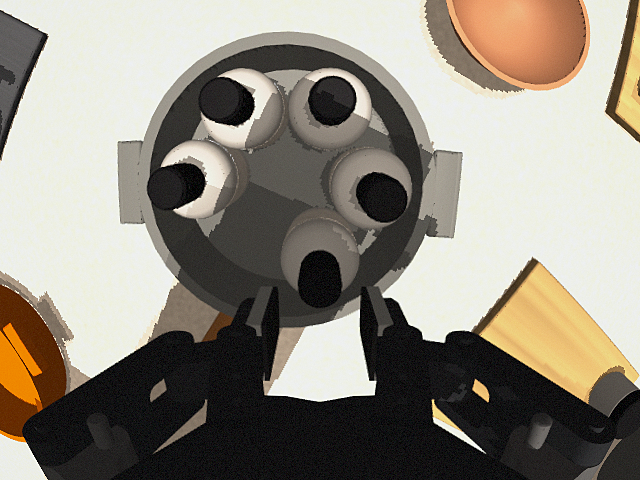

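Bottle 2 stands in its place (cap 320,278). Next the third.

```bash
python3 -m handwheel '[[0.3,-1.6,0.3,0,0,0],[1.6,-3.2,1.7,0,0,0],[3.2,-3.2,3.4,0,0,0],[4.8,-3.2,5.1,0,0,0],[6.4,-3.2,6.8,0,0,0]]' 0.1; python3 - <<'E'
from h import *
to([.428,-.362,.2],-65)
E
```

```text
clock: 15.68
eef_pos: [0.457, -0.2647, 0.195]
tool_rot: [0.151, -0.69, 0.69, -0.156]
ft_force: [1.4, 0.0, 0.1]
grip_width: 0.0471
t=15.68 pos [ 0.457  -0.2647  0.195 ] jawyaw -64.9 tilt -1.0 j6 2.18 g 0.0471 F [1.4 0.  0.1]
-> shift [ 2.702 -0.213  3.03 ] turn [-0.011  0.013 -0.038]
```

```bash
python3 -m handwheel '[[1.2,-0.1,1.3,0,0,0],[2.4,-0.2,2.7,0,0,0],[2.7,-0.2,3,0,0,0],[2.7,-0.2,3,0,0,0],[2.7,-0.2,3,0,0,0]]'; python3 - <<'E'
from h import *
c=wcam(); cv2.imwrite("pics/w10.png",c["color"][:,:,::-1]);
blobs(c,(260,120,450,330),60,.093)
to([.432,-.366,.077],-65)
E
```

```text
clock: 16.3
eef_pos: [0.4283, -0.3584, 0.1985]
tool_rot: [-0.152, 0.691, -0.69, 0.156]
ft_force: [0.6, 0.5, -0.2]
grip_width: 0.0469
[333.7 241.2] [ 59 103  31  37 920] [ 0.4329 -0.366   0.093 ]
[261.2 312.8] [  0 169   4  41 125] [ 0.3606 -0.3414  0.093 ]
[384.3 313.4] [115 169  24  41 642] [ 0.3991 -0.4245  0.093 ]
[414.8 316.1] [139 179  38  31 421] [ 0.4066 -0.4474  0.093 ]
t=16.35 pos [ 0.4285 -0.3582  0.1985] jawyaw -64.8 tilt -1.0 j6 2.00 g 0.0471 F [ 1.3  0.6 -0.4]
-> shift [0.031 4.86  0.343] turn [ 0.002  0.021 -0.031]
```

View pics/w10.png

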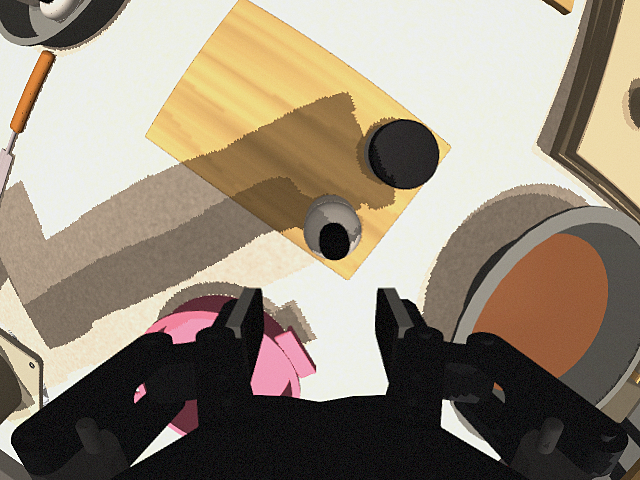

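```bash
python3 -m handwheel '[[0,0.5,0.36,0,0,0],[0,1.8,0.36,0,0,0],[0,3.4,0.36,0,0,0],[0,4.6,0.36,0,0,0],[0,4.86,0.36,0,0,0]]'; python3 -m handwheel '[[0,0,0,0,0,0],[0,0,0,0,0,0],[0,0,0,0,0,0],[0,0,0,0,0,0],[0,0,0,0,0,0]]' -1; python3 - <<'E'
from h import *
to([.4329,-.366,.2],-65)
E
python3 -m handwheel '[[0,-0.6,0,0,0,0],[0,-2.2,0,0,0,0],[0,-4,0,0,0,0],[0,-5.2,0,0,0,0],[0,-5.2,0,0,0,0]]';python3 - <<'E'
from h import *
to([.49,-.04,.21],-65)
E
```

```text
clock: 16.98
eef_pos: [0.4311, -0.3657, 0.0738]
tool_rot: [-0.153, 0.692, -0.688, 0.155]
ft_force: [0.1, -0.7, 0.3]
grip_width: 0.0471
clock: 17.6
eef_pos: [0.433, -0.3679, 0.078]
tool_rot: [0.151, -0.69, 0.69, -0.156]
ft_force: [-1.8, 0.3, 3.2]
grip_width: 0.0185
t=17.60 pos [ 0.433  -0.3679  0.078 ] jawyaw -64.9 tilt -1.0 j6 2.00 g 0.0185 F [-1.8  0.3  3.2]
-> shift [-0.058 -4.882 -0.061] turn [-0.011  0.011 -0.036]
clock: 18.23
eef_pos: [0.4331, -0.3689, 0.2104]
tool_rot: [0.15, -0.689, 0.692, -0.157]
ft_force: [0.1, -0.4, -2.7]
grip_width: 0.0181
t=18.23 pos [ 0.4331 -0.3689  0.2104] jawyaw -64.9 tilt -1.0 j6 2.00 g 0.0181 F [ 0.1 -0.4 -2.7]
-> shift [ -7.643   0.011 -10.948] turn [-0.035  0.01  -0.045]
```

```bash
python3 -m handwheel '[[-1,0,-1.4,0,-0.5,0],[-2.4,0,-3.2,0,-1.5,0],[-3.8,0,-5,0,-2.5,0],[-5.2,0,-6.8,0,-3.5,0],[-6.3,0,-8.3,0,-4.2,0]]';python3 - <<'E'
from h import *
to([.50,-.06,.21],-9)
E
```

```text
clock: 18.85
eef_pos: [0.4855, -0.1107, 0.2062]
tool_rot: [-0.391, 0.589, -0.588, 0.393]
ft_force: [1.4, 0.8, -1.8]
grip_width: 0.018
t=18.85 pos [ 0.4855 -0.1107  0.2062] jawyaw -22.6 tilt -1.0 j6 1.74 g 0.0180 F [ 1.4  0.8 -1.8]
-> shift [-2.096 -0.146 -0.242] turn [-0.006 -1.36  -0.02 ]
```

```bash
python3 -m handwheel '[[-0.8,0,-0.1,0,-0.5,0],[-1.8,0,-0.2,0,-1.1,0],[-2.1,0,-0.25,0,-1.36,0],[-2.1,0,-0.25,0,-1.36,0],[-2.1,0,-0.25,0,-1.36,0]]';python3 - <<'E'
from tub import *
c=wcam(); cv2.imwrite("pics/w11.png",c["color"][:,:,::-1])
to([.512,.0053,.145],-9)
print(proj(c,[.56,-.0025,.058]))
for X in ([.544,.0428,.09],[.589,.0353,.09],[.608,-.0083,.09],[.5796,-.0473,.09],[.5305,-.041,.09]): print(proj(c,X))
blobs(c,(180,20,640,300),45,.089,300,2500)
E
```

```text
clock: 19.48
eef_pos: [0.5006, -0.063, 0.2075]
tool_rot: [0.456, -0.539, 0.54, -0.459]
ft_force: [-0.5, -0.1, -0.5]
grip_width: 0.0183
t=19.52 pos [ 0.5007 -0.0631  0.2077] jawyaw -9.4 tilt -1.0 j6 1.61 g 0.0182 F [ 0.  -0.4 -2.4]
-> shift [-2.766  2.514 -0.01 ] turn [-0.022 -0.041 -0.014]
[381.42151081 143.42153156]
[356.54903892  83.09393763]
[420.31786286  86.58714202]
[453.58332289 143.59918966]
[423.27937692 201.28918317]
[355.98130516 202.78328859]
[354.1  84.3] [161  47  31  33 417] [0.5423 0.0424 0.089 ]
[420.1  86.6] [222  50  37  33 831] [0.5892 0.0354 0.089 ]
[289.8 140.6] [103  82  18  80 399] [0.4917 0.0099 0.089 ]
[453.9 143. ] [255  99  38  42 887] [ 0.6087 -0.0079  0.089 ]
[356.  199.6] [161 164  31  32 764] [ 0.5309 -0.0389  0.089 ]
[422.4 200.8] [225 165  36  33 848] [ 0.5792 -0.047   0.089 ]
[319.  292.4] [110 263  59  17 757] [ 0.4935 -0.1044  0.089 ]
```

View pics/w11.png

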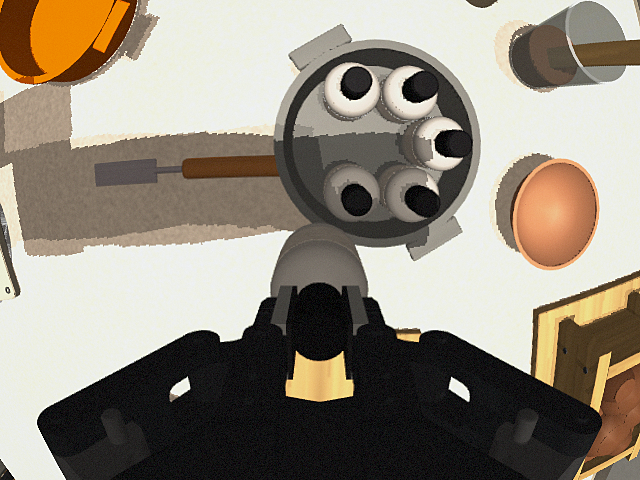

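```bash
python3 - <<'E'
from tub import *
c=wcam()
A=[a for a in range(-85,100,3) if not 40<a<75]+list(range(195,225,3))
for th in (180,200): p=tub(c,378,143,85,125,A,th)
im=c["color"][:,:,::-1].copy()
im=cv2.resize(im[20:270,260:500],None,fx=3,fy=3,interpolation=cv2.INTER_CUBIC)
T=[.5121,.0045]
def dots(x,y,r,z,col):
  for a in range(0,360,6):
    u=(proj(c,[x+r*np.cos(np.radians(a)),y+r*np.sin(np.radians(a)),z])-[259.5,19.5])*3; cv2.circle(im,tuple(int(round(k)) for k in u),1,col,-1)
dots(.56,-.0025,.085,.058,(0,0,255)); dots(.56,-.0025,.074,.005,(0,0,255))
for x,y in ((.5305,-.0405),(.5432,.0428),(.589,.0353),(.608,-.0083),(.5796,-.0473)): dots(x,y,.0225,.057,(255,0,0)); dots(x,y,.01,.101,(0,200,255))
dots(*T,.0225,.057,(0,255,0)); dots(*T,.0225,.011,(0,255,0))
dots(.56,-.0025,.022,.065,(255,255,0))
cv2.imwrite("pics/w11o.png",im)
E
```

```text
60 tub [ 0.5602 -0.0022  0.085 ] res 0.0006 0.0157
60 tub [ 0.5601 -0.0021  0.0854] res 0.0003 0.0007
```

View pics/w11o.png

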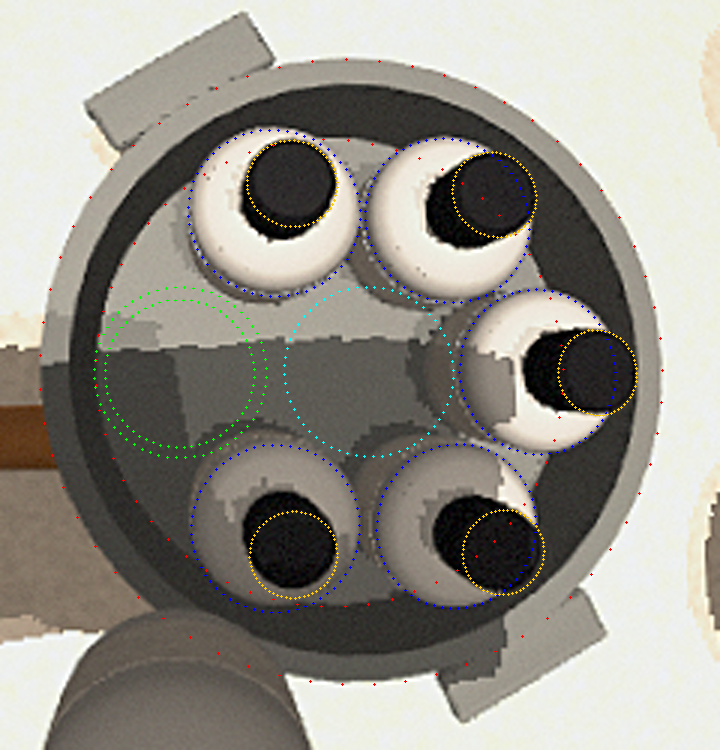

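```bash
python3 - <<'E'
from h import *
to([.512,.0045,.145],-9)
E
python3 -m handwheel '[[-1,0,0,0,0,0],[-2.4,0,0,0,0,0],[-2.73,0.5,0,0,0,0],[-2.73,1.9,0,0,0,0],[-2.73,2.4,0,0,0,0]]'; python3 - <<'E'
from h import *
c=wcam(); cv2.imwrite("pics/w12.png",c["color"][:,:,::-1])
to([.512,.0045,.08],-9)
E
```

```text
t=19.57 pos [ 0.5007 -0.0631  0.2078] jawyaw -9.4 tilt -1.0 j6 1.61 g 0.0185 F [ 0.4  0.4 -0.7]
-> shift [-2.733  2.518 -0.007] turn [-0.023 -0.04  -0.015]
clock: 20.2
eef_pos: [0.5103, 0.0045, 0.1456]
tool_rot: [-0.457, 0.54, -0.539, 0.458]
ft_force: [-0.0, -0.4, -2.2]
grip_width: 0.0185
t=20.25 pos [0.5101 0.0045 0.1448] jawyaw -9.4 tilt -1.0 j6 1.74 g 0.0186 F [ 0.3  0.2 -3.9]
-> shift [-0.007  2.593  0.08 ] turn [ 0.008 -0.036 -0.009]
```

View pics/w12.png

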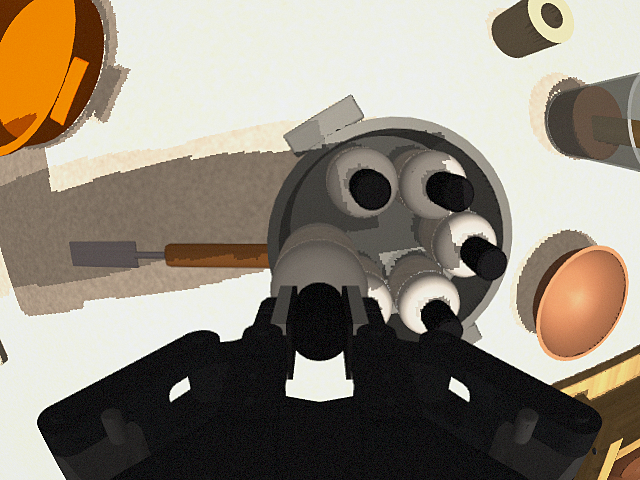

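```bash
python3 -m handwheel '[[0,0.5,0.04,0,0,0],[0,1.1,0.04,0,0,0],[0,1.7,0.04,0,0,0],[0,2.2,0.04,0,0,0],[0,2.5,0.04,0,0,0]]'; python3 - <<'E'
from h import *
to([.512,.0045,.0715],-9)
E
```

```text
clock: 20.88
eef_pos: [0.5132, 0.0053, 0.0845]
tool_rot: [0.456, -0.539, 0.539, -0.459]
ft_force: [0.3, -0.2, -1.0]
grip_width: 0.0185
t=20.88 pos [0.5132 0.0053 0.0845] jawyaw -9.3 tilt -1.0 j6 1.74 g 0.0185 F [ 0.3 -0.2 -1. ]
-> shift [ 0.039  0.52  -0.042] turn [-0.018 -0.03  -0.015]
```

```bash
python3 -m handwheel '[[0.03,0.14,-0.03,0,0,0],[0.03,0.27,-0.03,0,0,0],[0.03,0.39,-0.03,0,0,0],[0.03,0.49,-0.03,0,0,0],[0.03,0.53,-0.03,0,0,0]]'; python3 - <<'E'
from h import *
to([.512,.0045,.0708],-9)
E
```

```text
clock: 21.5
eef_pos: [0.5128, 0.0047, 0.0723]
tool_rot: [0.456, -0.538, 0.539, -0.46]
ft_force: [0.1, -0.1, -0.7]
grip_width: 0.0184
t=21.50 pos [0.5128 0.0047 0.0723] jawyaw -9.3 tilt -1.0 j6 1.74 g 0.0184 F [ 0.1 -0.1 -0.7]
-> shift [ 0.012  0.059 -0.032] turn [-0.026 -0.029 -0.017]
```

```bash
python3 -m handwheel '[[0,0.03,0,0,0,0],[0,0.06,0,0,0,0],[0,0.08,0,0,0,0],[0,0.1,0,0,0,0],[0,0.1,0,0,0,0]]'
```

```text
clock: 22.12
eef_pos: [0.513, 0.0046, 0.071]
tool_rot: [0.456, -0.538, 0.54, -0.46]
ft_force: [-2.2, -0.1, 7.1]
grip_width: 0.0184
```

```bash
python3 -m handwheel '[[0,0,0,0,0,0],[0,0,0,0,0,0],[0,0,0,0,0,0],[0,-0.5,0,0,0,0],[0,-1.8,0,0,0,0]]' -0.2; python3 - <<'E'
from h import *
to([.47,.26,.30],82)
E
python3 -m handwheel '[[0,-2,0,0,0,0],[0,-4,0,0,0,0],[0,-5.4,0,0,0,0],[0,-6.4,0,0,0,0],[0,-6.6,0,0,0,0]]' 0.4; python3 - <<'E'
from h import *
c=wcam(); cv2.imwrite("pics/w13.png",c["color"][:,:,::-1])
t=cam("top"); cv2.imwrite("pics/t13.png",t["color"][:,:,::-1])
to([.47,.26,.30],82)
E
```

```text
clock: 22.75
eef_pos: [0.5112, 0.0046, 0.1144]
tool_rot: [-0.457, 0.539, -0.539, 0.459]
ft_force: [-0.2, -0.6, -0.5]
grip_width: 0.0344
t=22.75 pos [0.5112 0.0046 0.1144] jawyaw -9.3 tilt -1.0 j6 1.74 g 0.0344 F [-0.2 -0.6 -0.5]
-> shift [-9.833 -7.405 -3.274] turn [ 7.00e-03  8.87e+00 -1.30e-02]
clock: 23.38
eef_pos: [0.5129, 0.0042, 0.2825]
tool_rot: [0.455, -0.537, 0.541, -0.461]
ft_force: [-0.1, 0.1, -1.0]
grip_width: 0.0597
t=23.48 pos [0.5119 0.0042 0.2802] jawyaw -9.3 tilt -1.0 j6 1.74 g 0.0596 F [-0.5  0.7  0.2]
-> shift [-9.828 -0.779 -3.304] turn [-0.011  8.87  -0.038]
```

View pics/w13.png

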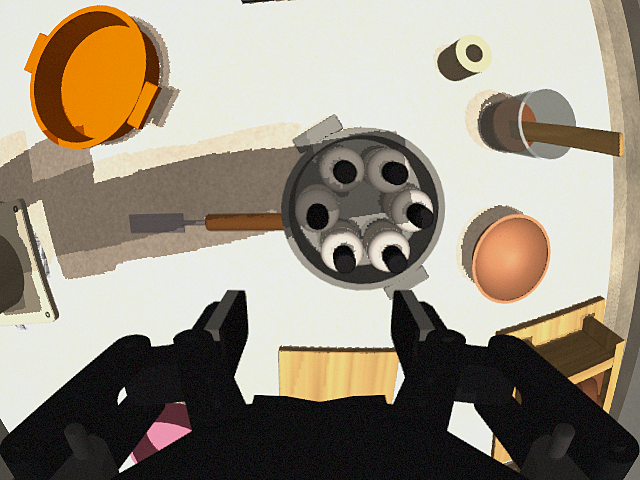

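```bash
python3 -m handwheel '[[-0.8,-0.1,-0.3,0,-0.9,0],[-2,-0.3,-0.7,0,-1.9,0],[-3.2,-0.5,-1.1,0,-2.9,0],[-4.4,-0.7,-1.5,0,-3.9,0],[-5.6,-0.8,-1.9,0,-4.9,0]]'; python3 - <<'E'
from h import *
to([.47,.26,.30],82)
E
```

```text
clock: 24.1
eef_pos: [0.4866, 0.1508, 0.2985]
tool_rot: [-0.64, 0.298, -0.299, 0.642]
ft_force: [-0.2, -0.7, -0.5]
grip_width: 0.0602
t=24.10 pos [0.4866 0.1508 0.2985] jawyaw 40.0 tilt -1.0 j6 1.17 g 0.0602 F [-0.2 -0.7 -0.5]
-> shift [-3.773 -0.056  2.302] turn [-0.012 -4.197  0.007]
```

```bash
python3 -m handwheel '[[-0.9,0,0.5,0,-0.9,0],[-1.9,0,1.1,0,-1.9,0],[-2.9,0,1.7,0,-2.9,0],[-3.75,0,2.3,0,-3.8,0],[-3.77,0,2.3,0,-4.2,0]]'; python3 - <<'E'
from h import *
wcam(); c=wcam(); cv2.imwrite("pics/w14.png",c["color"][:,:,::-1])
to([.49,.272,.20],82)
print(ray(c,0,0)[0])
for X in ([.49,.273,.232],[.467,.278,.238]): print(proj(c,X))
E
```

```text
clock: 24.72
eef_pos: [0.4705, 0.2606, 0.2979]
tool_rot: [-0.705, 0.049, -0.05, 0.706]
ft_force: [0.1, -0.5, -0.5]
grip_width: 0.0598
t=24.82 pos [0.4706 0.2595 0.2982] jawyaw 81.8 tilt -1.0 j6 0.65 g 0.0592 F [ 0.8 -0.5 -1.1]
-> shift [0.688 3.93  0.605] turn [-0.003 -0.024  0.009]
[0.40420894 0.26992717 0.44052385]
[343.09539501 287.32291991]
[347.70198336 253.0665103 ]
```

View pics/w14.png

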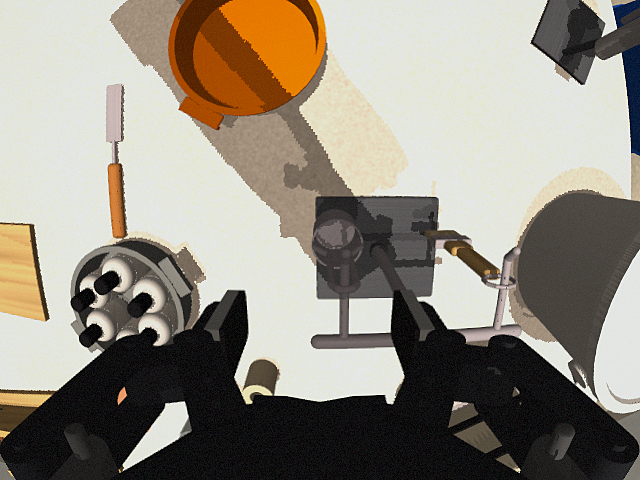

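```bash
python3 - <<'E'
from h import *
c=wcam(); crop(c,290,190,530,370,3,"pics/w14c.png")
E
```

```text
(no output)
```

View pics/w14c.png

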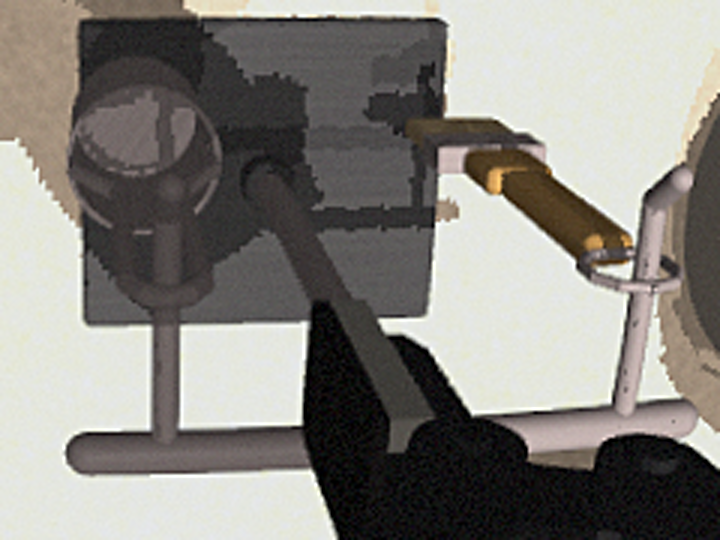

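```bash
python3 - <<'E'
from h import *
c=wcam()
f=lambda x,y,z: onz(c,290+x/3,190+y/3,z).round(4)
print("tip",f(168,185,.238),"bend",f(166,297,.231),"hookroot",f(167,440,.225),"root2",f(624,408,.225),"tip2",f(683,175,.238))
a=f(167,440,.225);b=f(624,408,.225);d=a-b;print(np.hypot(*d[:2]),np.degrees(np.arctan2(d[1],d[0])),np.degrees(np.arctan2(-d[1],-d[0])))
print("cup rim l/r",f(70,160,.124),f(220,160,.124), "cup rim top/bot",f(148,85,.124),f(148,232,.124))
to([0.49,.27,.185],82)
E
```

```text
tip [0.4667 0.2764 0.238 ] bend [0.4924 0.2733 0.231 ] hookroot [0.5292 0.2696 0.225 ] root2 [0.5423 0.3792 0.225 ] tip2 [0.4809 0.3853 0.238 ]
0.11038011596297584 -96.81597367603 83.18402632397
cup rim l/r [0.4898 0.2526 0.124 ] [0.4962 0.2965 0.124 ] cup rim top/bot [0.4707 0.2783 0.124 ] [0.5154 0.2725 0.124 ]
t=24.93 pos [0.471  0.259  0.2989] jawyaw 81.6 tilt -1.0 j6 0.65 g 0.0597 F [-0.2 -0.2  0.7]
-> shift [0.675 4.559 0.542] turn [-0.007 -0.037  0.014]
```

```bash
python3 - <<'E'
from h import *
to([.4927,.274,.299],83.2)
E
```

```text
t=24.93 pos [0.471  0.259  0.2989] jawyaw 81.6 tilt -1.0 j6 0.65 g 0.0597 F [-0.2 -0.2  0.7]
-> shift [ 0.77  -0.001  0.722] turn [-0.007 -0.157  0.014]
```

```bash
python3 -m handwheel '[[0.5,0,0.4,0,-0.1,0],[0.77,0,0.72,0,-0.15,0],[0.77,0,0.72,0,-0.15,0],[0.77,0.2,0.72,0,-0.15,0],[0.77,0.8,0.72,0,-0.15,0]]'; python3 - <<'E'
from h import *
wcam();c=wcam(); cv2.imwrite("pics/w15.png",c["color"][:,:,::-1])
to([.4927,.274,.183],83.2)
E
```

```text
clock: 25.55
eef_pos: [0.4933, 0.2743, 0.2807]
tool_rot: [-0.705, 0.04, -0.044, 0.707]
ft_force: [0.4, -0.2, 0.5]
grip_width: 0.0595
t=25.65 pos [0.4921 0.2736 0.2785] jawyaw 83.2 tilt -1.0 j6 0.63 g 0.0597 F [ 0.   0.1 -1.6]
-> shift [0.018 3.821 0.018] turn [-0.003 -0.001  0.009]
```

View pics/w15.png

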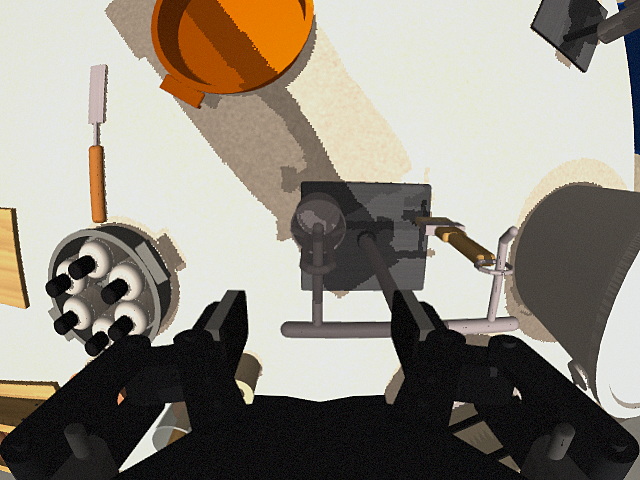

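```bash
python3 -m handwheel '[[0.02,0.6,0.02,0,0,0],[0.02,1.6,0.02,0,0,0],[0.02,2.6,0.02,0,0,0],[0.02,3.5,0.02,0,0,0],[0.02,3.7,0.02,0,0,0]]'; python3 - <<'E'
from h import *
c=wcam(); cv2.imwrite("pics/w16.png",c["color"][:,:,::-1])
to([.4927,.274,.183],83.2)
E
```

```text
clock: 26.28
eef_pos: [0.4931, 0.2743, 0.1858]
tool_rot: [-0.706, 0.041, -0.043, 0.706]
ft_force: [-0.1, -0.2, 0.8]
grip_width: 0.06
t=26.32 pos [0.4934 0.2745 0.1863] jawyaw 83.2 tilt -1.0 j6 0.63 g 0.0598 F [ 0.3 -0.2 -0.5]
-> shift [-0.026  0.131 -0.024] turn [-0.006  0.     0.013]
```

View pics/w16.png

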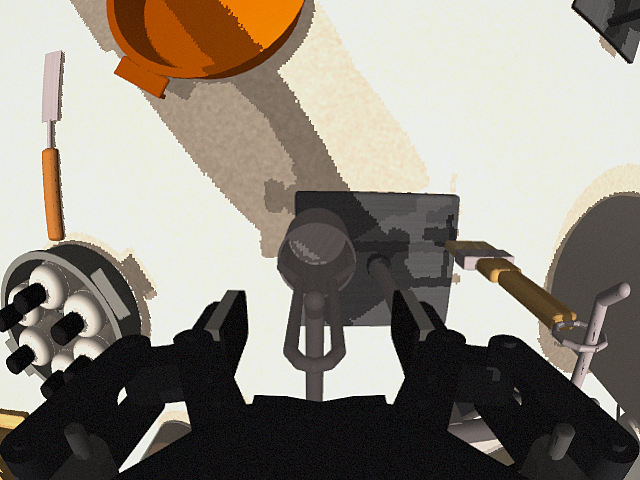

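```bash
python3 -m handwheel '[[0,0.1,0,0,0,0],[0,0.1,0,0,0,0],[0,0.1,0,0,0,0],[0,0.1,0,0,0,0],[0,0.1,0,0,0,0]]' -1; python3 -m handwheel '[[0,0,0,0,0,0],[0,-0.2,0,0,0,0],[0,-0.5,0,0,0,0],[0,-0.8,0,0,0,0],[0,-1,0,0,0,0]]'; python3 - <<'E'
from h import *
c=wcam(); cv2.imwrite("pics/w17.png",c["color"][:,:,::-1])
to([.4927,.274,.21],83.2)
E
```

```text
clock: 26.95
eef_pos: [0.4945, 0.2736, 0.1864]
tool_rot: [-0.706, 0.04, -0.044, 0.706]
ft_force: [-0.8, -4.8, 1.5]
grip_width: 0.0193
clock: 27.58
eef_pos: [0.4943, 0.2751, 0.211]
tool_rot: [-0.705, 0.04, -0.044, 0.707]
ft_force: [-0.0, -0.5, -1.8]
grip_width: 0.0193
t=27.62 pos [0.4945 0.2752 0.2116] jawyaw 83.2 tilt -1.0 j6 0.63 g 0.0194 F [-0.7 -0.8  0.4]
-> shift [-0.067  0.065 -0.056] turn [-0.02   0.001  0.034]
```

View pics/w17.png

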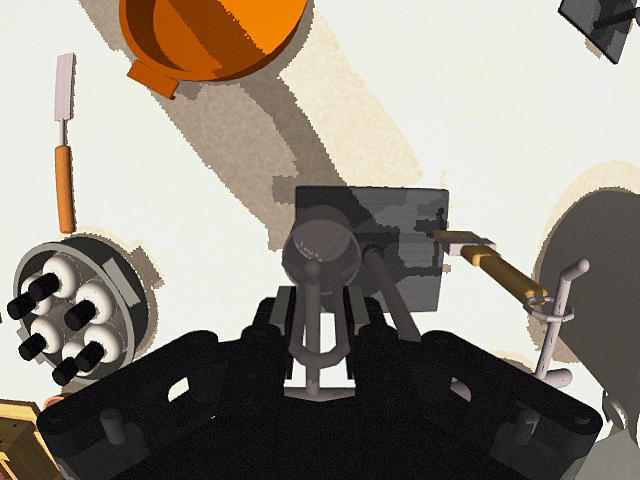

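```bash
python3 -m handwheel '[[-0.5,0,0,0,0,0],[-1.3,0,0,0,0,0],[-2.2,0,0,0,0,0],[-2.8,-0.4,0,0,0,0],[-3.2,-1,0,0,0,0]]'; python3 - <<'E'
from h import *
wcam();c=wcam(); cv2.imwrite("pics/w18.png",c["color"][:,:,::-1])
to([.50,-.0023,.27],83.2)
E
```

```text
clock: 28.25
eef_pos: [0.4134, 0.2844, 0.2357]
tool_rot: [-0.705, 0.04, -0.043, 0.707]
ft_force: [1.1, 0.0, -1.0]
grip_width: 0.0192
t=28.35 pos [0.4149 0.2854 0.2379] jawyaw 83.3 tilt -0.9999 j6 0.72 g 0.0190 F [ 0.1 -0.7 -1.3]
-> shift [  4.739  -1.314 -11.022] turn [-0.035  0.007  0.047]
```

View pics/w18.png

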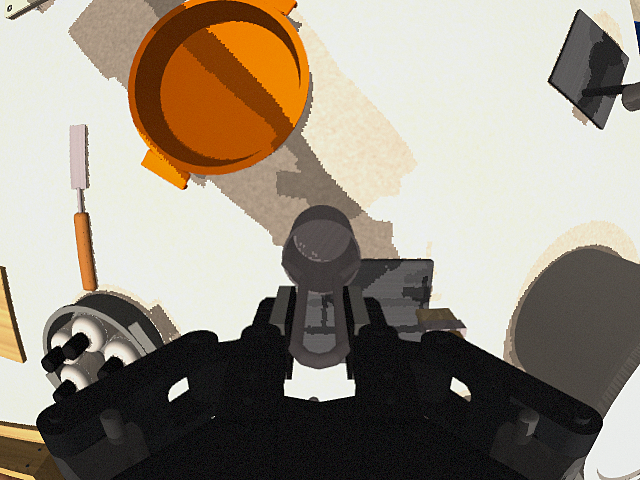

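```bash
python3 -m handwheel '[[0.4,-0.6,-1,0,0,0],[1.2,-1.2,-3,0,0,0],[2,-1.3,-5.1,0,0,0],[2.8,-1.3,-7.2,0,0,0],[3.4,-1.3,-9.2,0,0,0]]'; python3 - <<'E'
from h import *
crop(wcam(),240,180,400,300,5,"pics/w19.png")
to([.50,-.0023,.27],83.2)
E
```

```text
clock: 28.98
eef_pos: [0.4728, 0.0437, 0.2677]
tool_rot: [-0.705, 0.04, -0.045, 0.707]
ft_force: [0.9, -0.4, -1.4]
grip_width: 0.0195
t=29.02 pos [0.4734 0.0379 0.2676] jawyaw 82.8 tilt -1.0 j6 0.21 g 0.0194 F [ 1.7 -2.4 -1.5]
-> shift [ 1.259 -0.083 -1.46 ] turn [ 0.017 -0.04   0.043]
```

View pics/w19.png

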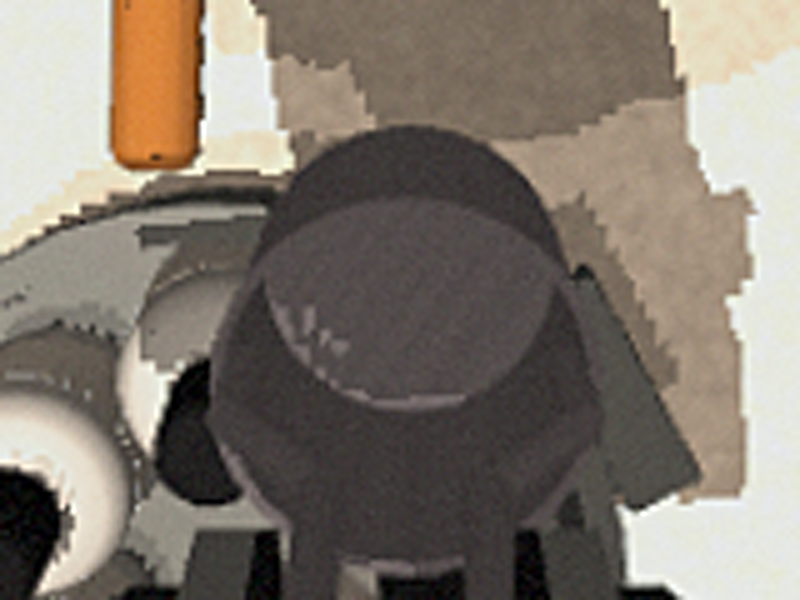

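```bash
python3 - <<'E'
from h import *
o=bot.get_obs(); c=wcam(); o2=bot.get_obs()
print(o["eef_pos"].round(4) if hasattr(o["eef_pos"],'round') else o["eef_pos"],o2["eef_pos"])
z=o2["eef_pos"][2]-.062
crop(c,240,180,400,300,5,"pics/w20.png")
E
```

```text
[0.4734 0.0379 0.2676] [0.47291301 0.04106363 0.2675346 ]
```

View pics/w20.png

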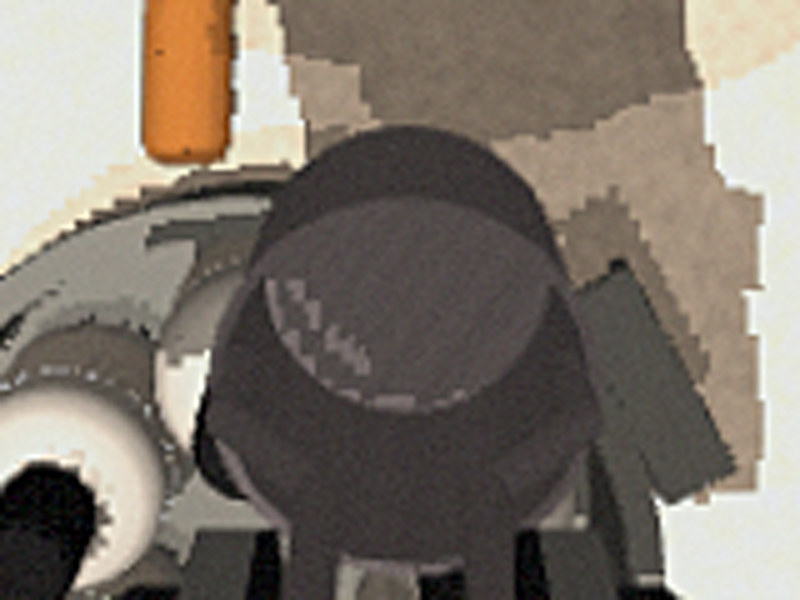

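```bash
python3 - <<'E'
from h import *
c=wcam(); o=bot.get_obs(); Rc=R.from_quat(o["tool_rot"])
z=o["eef_pos"][2]-.062
for p in ((405,197),(405,562),(213,385),(600,400)):
    P=onz(c,240+(p[0]+.5)/5-.5,180+(p[1]+.5)/5-.5,z); print(Rc.inv().apply(P-o["eef_pos"]).round(4))
print(o["eef_pos"],o["clock"])
E
```

```text
[-0.0247  0.0619 -0.0003]
[ 0.0196  0.0621 -0.0003]
[-0.0026  0.0619 -0.0225]
[-0.0007  0.0621  0.0223]
[0.47252099 0.0432796  0.2674791 ] 29.125
```

```bash
python3 - <<'E'
from h import *
to([.5622,-.0025,.25],83.2)
E
```

```text
t=29.12 pos [0.4725 0.0433 0.2675] jawyaw 82.9 tilt -1.0 j6 0.21 g 0.0195 F [-0.1  0.4 -1.5]
-> shift [ 3.783  0.716 -1.374] turn [-0.016 -0.032  0.032]
```

```bash
python3 -m handwheel '[[1,0,-0.4,0,0,0],[2.4,0,-0.9,0,0,0],[3.6,0.2,-1.3,0,-0.03,0],[3.78,0.6,-1.37,0,-0.03,0],[3.78,0.7,-1.37,0,-0.03,0]]'; python3 - <<'E'
from h import *
wcam();wcam();c=wcam(); cv2.imwrite("pics/w21.png",c["color"][:,:,::-1])
to([.5622,-.0025,.25],83.2)
E
```

```text
clock: 29.75
eef_pos: [0.5607, 0.0015, 0.2486]
tool_rot: [-0.705, 0.039, -0.04, 0.707]
ft_force: [-0.5, 0.3, -1.1]
grip_width: 0.0192
t=29.90 pos [0.5606 0.0015 0.2501] jawyaw 83.6 tilt -1.0 j6 0.11 g 0.0193 F [ 0.1 -0.1 -0.6]
-> shift [ 0.08   0.005 -0.152] turn [-0.016  0.037  0.022]
```

View pics/w21.png

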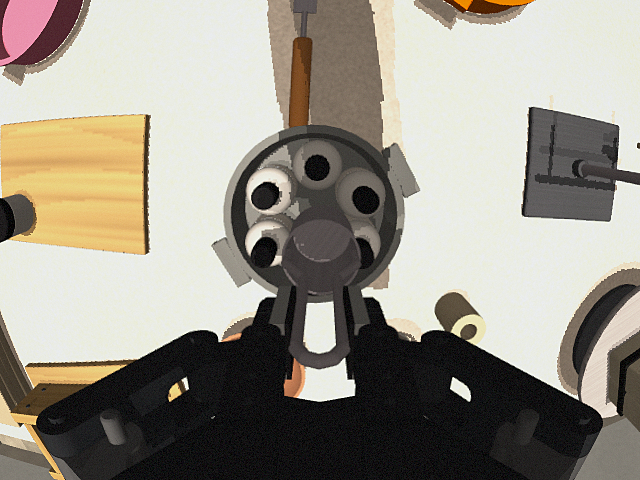

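```bash
python3 -m handwheel '[[0.07,0,-0.15,0,0.03,0],[0.07,0.5,-0.15,0,0.03,0],[0.07,1.3,-0.15,0,0.03,0],[0.07,2.1,-0.15,0,0.03,0],[0.07,2.4,-0.15,0,0.03,0]]'; python3 - <<'E'
from h import *
wcam();c=wcam(); cv2.imwrite("pics/w22.png",c["color"][:,:,::-1])
to([.5622,-.0025,.13],83.2)
E
```

```text
clock: 30.52
eef_pos: [0.5618, -0.0031, 0.1881]
tool_rot: [-0.705, 0.041, -0.042, 0.707]
ft_force: [0.1, -0.4, -0.9]
grip_width: 0.0194
t=30.62 pos [ 0.5623 -0.0031  0.1889] jawyaw 83.2 tilt -1.0 j6 0.11 g 0.0195 F [-1.1 -0.3 -1.2]
-> shift [-0.011  2.357  0.019] turn [-0.014  0.     0.013]
```

View pics/w22.png

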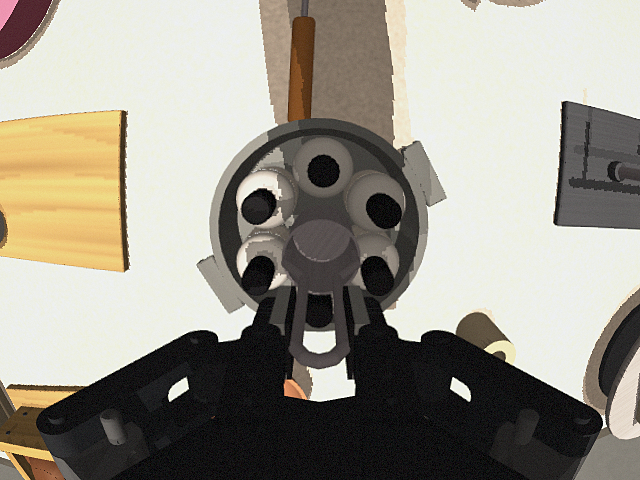

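```bash
python3 -m handwheel '[[0,0.4,0.02,0,0,0],[0,0.9,0.02,0,0,0],[0,1.4,0.02,0,0,0],[0,1.8,0.02,0,0,0],[0,2,0.02,0,0,0]]'; python3 - <<'E'
from h import *
wcam();c=wcam(); crop(c,190,90,450,350,3,"pics/w23.png")
to([.5622,-.0025,.127],83.2)
E
```

```text
clock: 31.25
eef_pos: [0.5629, -0.0025, 0.1389]
tool_rot: [-0.705, 0.041, -0.043, 0.707]
ft_force: [0.6, -0.1, -1.9]
grip_width: 0.0194
t=31.35 pos [ 0.5629 -0.0025  0.1392] jawyaw 83.2 tilt -1.0 j6 0.11 g 0.0191 F [-0.8 -0.3 -0.9]
-> shift [-0.03   0.489 -0.005] turn [-0.014  0.001  0.018]
```

View pics/w23.png

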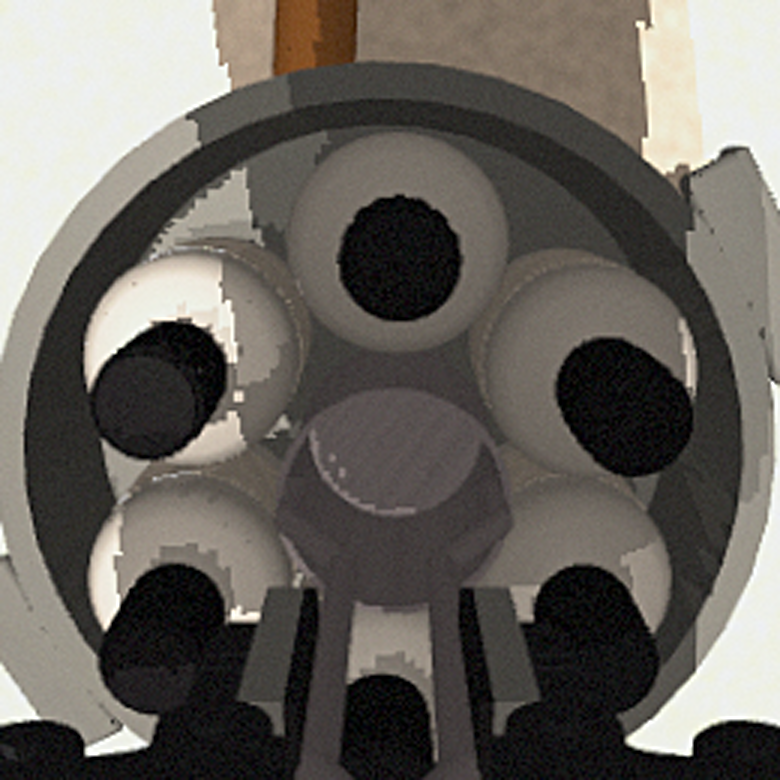

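```bash
python3 -m handwheel '[[-0.02,0.1,0,0,0,0],[-0.02,0.2,0,0,0,0],[-0.02,0.28,0,0,0,0],[-0.02,0.35,0,0,0,0],[-0.02,0.4,0,0,0,0]]'; python3 - <<'E'
from h import *
to([.5622,-.0025,.127],83.2)
E
```

```text
clock: 31.98
eef_pos: [0.5629, -0.0024, 0.13]
tool_rot: [-0.705, 0.04, -0.044, 0.707]
ft_force: [-0.0, -0.1, -0.9]
grip_width: 0.0193
t=31.98 pos [ 0.5629 -0.0024  0.13  ] jawyaw 83.2 tilt -1.0 j6 0.11 g 0.0193 F [-0.  -0.1 -0.9]
-> shift [-0.028  0.118 -0.006] turn [-0.015  0.     0.026]
```

```bash
python3 -m handwheel '[[-0.02,0.02,0,0,0,0],[-0.02,0.04,0,0,0,0],[-0.02,0.06,0,0,0,0],[-0.02,0.08,0,0,0,0],[-0.02,0.09,0,0,0,0]]'
```

```text
clock: 32.6
eef_pos: [0.5624, -0.0024, 0.1278]
tool_rot: [-0.705, 0.04, -0.044, 0.707]
ft_force: [0.4, -0.4, -1.3]
grip_width: 0.0195
```

```bash
python3 -m handwheel '[[0,0.02,0,0,0,0],[0,0.04,0,0,0,0],[0,0.06,0,0,0,0],[0,0.07,0,0,0,0],[0,0.07,0,0,0,0]]'
```

```text
clock: 33.22
eef_pos: [0.5625, -0.0024, 0.1262]
tool_rot: [-0.705, 0.04, -0.044, 0.707]
ft_force: [-0.4, -0.1, -0.1]
grip_width: 0.0194
```

```bash
python3 -m handwheel '[[0,0.02,0,0,0,0],[0,0.04,0,0,0,0],[0,0.06,0,0,0,0],[0,0.07,0,0,0,0],[0,0.07,0,0,0,0]]'
```

```text
clock: 33.85
eef_pos: [0.5632, -0.0024, 0.1261]
tool_rot: [-0.705, 0.039, -0.044, 0.707]
ft_force: [-1.5, 0.3, 8.5]
grip_width: 0.0193
```

```bash
python3 -m handwheel '[[0,0,0,0,0,0],[0,0,0,0,0,0],[0,0,0,0,0,0],[0,-0.5,0,0,0,0],[0,-1.5,0,0,0,0]]' -0.15; python3 -m handwheel '[[0,-1.5,0,0,0,0],[0,-3,0,0,0,0],[0,-4.5,0,0,0,0],[0,-5.5,0,0,0,0],[0,-5.8,0,0,0,0]]'; python3 - <<'E'
from h import *
to([.5622,-.0025,.127],83.2)
c=wcam(); crop(c,220,60,480,320,3,"pics/w24.png")
s=cam("scene"); cv2.imwrite("pics/s24.png",s["color"][:,:,::-1]); crop(s,270,230,430,350,5,"pics/s24c.png")
E
```

```text
clock: 34.48
eef_pos: [0.5615, -0.0025, 0.1616]
tool_rot: [-0.705, 0.041, -0.043, 0.707]
ft_force: [0.6, 0.1, 0.6]
grip_width: 0.0362
clock: 35.1
eef_pos: [0.5624, -0.0028, 0.3095]
tool_rot: [-0.705, 0.039, -0.045, 0.707]
ft_force: [0.6, 0.2, 0.0]
grip_width: 0.0361
t=35.10 pos [ 0.5624 -0.0028  0.3095] jawyaw 83.2 tilt -1.0 j6 0.11 g 0.0361 F [0.6 0.2 0. ]
-> shift [-0.076  7.3   -0.013] turn [-0.018  0.001  0.052]
```

View pics/w24.png

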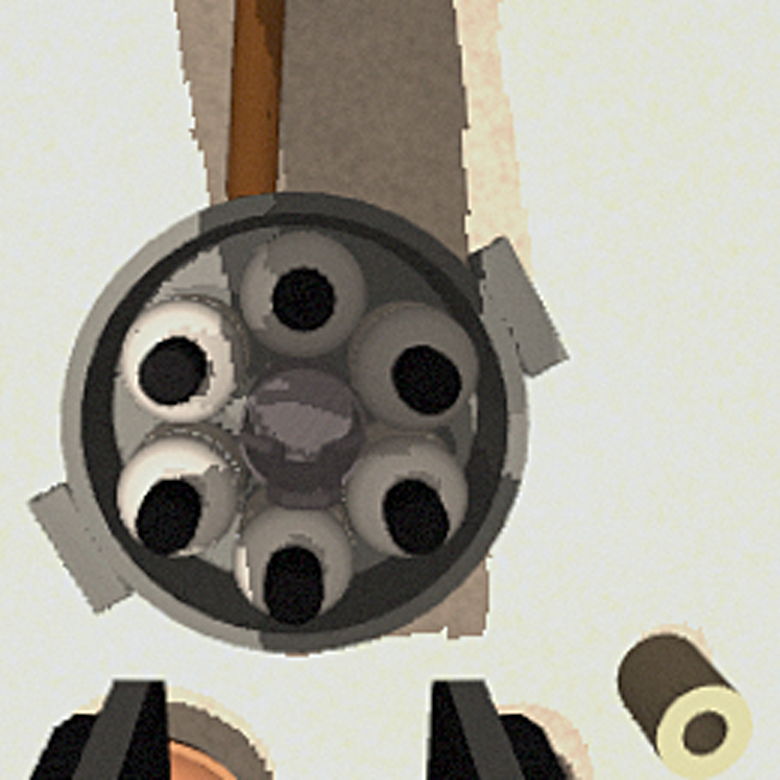

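View pics/s24.png

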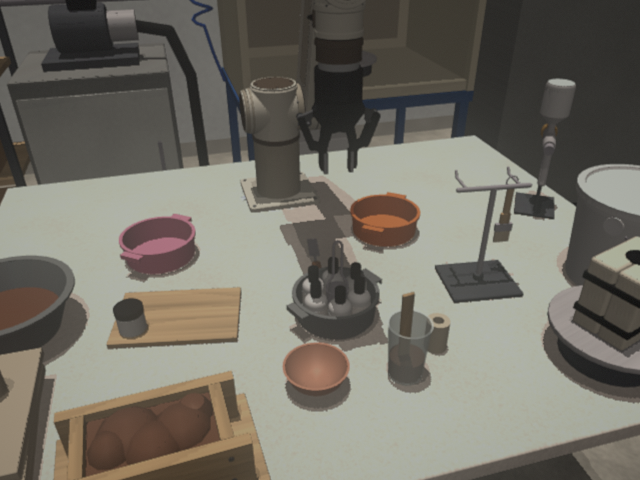

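View pics/s24c.png

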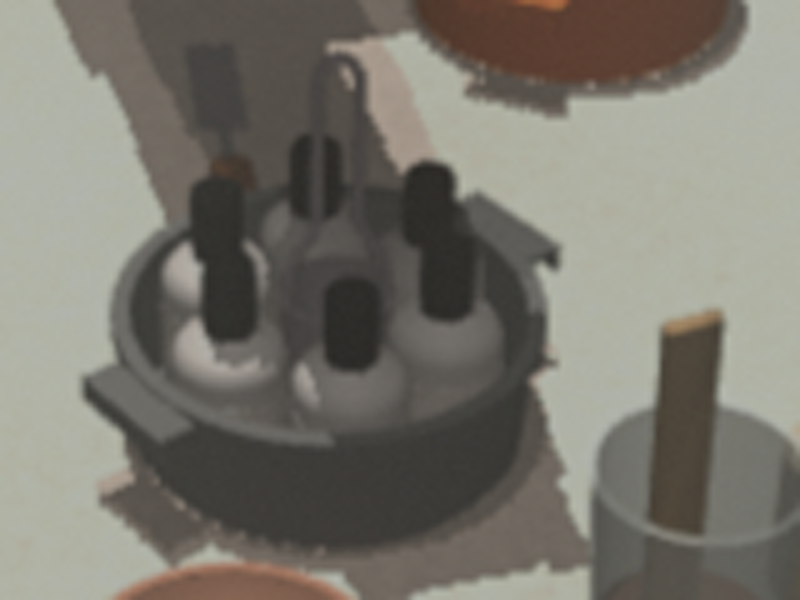

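```bash
python3 - <<'E'
from tub import *
wcam(); c=wcam(); cv2.imwrite("pics/w25.png",c["color"][:,:,::-1])
u,v=proj(c,[.56,-.002,.058]); print(u,v)
tub(c,u,v,60,100,[a for a in range(100,360,3) if 110<a<120 or 175<a<240 or a>345]+list(range(0,55,3)),190)
blobs(c,(220,60,420,275),40,.089,150,900)
s=cam("scene"); t=cam("top"); cv2.imwrite("pics/t25.png",t["color"][:,:,::-1])
# cup handle tilt in scene: bend top vs cup position
print(proj(s,[.560,-.0024,.173]),proj(s,[.560,-.0024,.101]), "seen bend ~",(270+340/5,230+57/5))
E
```

```text
317.8452940997449 205.26050236644875
48 tub [ 0.5622 -0.0017  0.0854] res 0.0055 0.0202
[293.3 170.1] [ 27  73 136 107 879] [ 0.5176 -0.0209  0.089 ]
[320.9 161.7] [ 91  91  21  22 347] [0.5128 0.0065 0.089 ]
[277.5 185.7] [ 47 115  22  22 348] [ 0.5307 -0.0381  0.089 ]
[362.2 188.9] [131 118  23  23 394] [0.5436 0.0436 0.089 ]
[275.7 234.6] [ 45 162  22  26 423] [ 0.5792 -0.0468  0.089 ]
[358.8 235. ] [128 163  22  26 424] [0.5895 0.0358 0.089 ]
[317.8 258. ] [ 88 185  20  27 437] [ 0.6086 -0.0078  0.089 ]
[335.37622568 239.23242857] [334.94320775 271.57833747] seen bend ~ (338.0, 241.4)
```

View pics/t25.png

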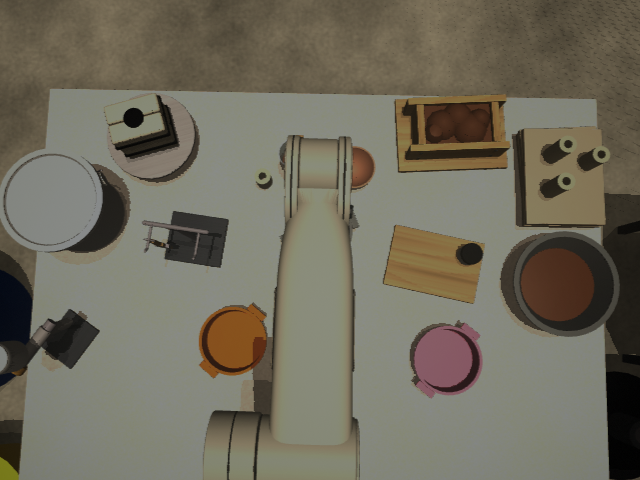

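```bash
python3 -c "
from workcell import bot
print(bot.get_obs()['clock']); print(bot.job_done())"
```

```text
35.4
the job is handed in; nothing more can be done
None
```

I packed the kit: the three glaze bottles went from the ware board into the free places in the grey tub, then the dip cup came off its hook and into the middle of the ring. I lowered each one until I felt a light contact with the tub floor (5–9 N) before letting go. The job was handed in at 35.4 s with the gripper well clear.

**What the last pictures showed**
- All six bottles stand in a ring about 48 mm from the tub's centre, with roughly 48 mm between each of the new bottles and its neighbours.
- The cup stands upright in the middle.
- The brush, jar, beaker, prop, bowl and other tubs look unmoved. The scraper is partly in shadow in the last pictures, but shows no sign of having moved.

**Checks that were weaker or disagreed**
- **Tub rim:** my last circle fit was spoiled by shadows and put the centre about 2 mm off. The caps of the three bottles already in the tub read within about 0.5 mm of their earlier positions, so I take it the tub stayed put.
- **Top camera:** its first sighting of the tub was up to 5 mm in y from the wrist camera's. I used the wrist readings, which repeated to about 1 mm.
- **Cup handle:** the top of its bend sat about 3 pixels from where I predicted it in the scene picture, about as close as I could read it there.

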